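Lay up a specimen-collection kit and a rapid-test kit in their fitted trays

TASK

Lay up the two kit trays from the stock on the bench. The collection tray gets the screw-lid specimen cup, standing upright in its round seat, and the capped tube, lying in the trough; the rapid-test tray gets the test cassette, lying flat and face up between the four corner ribs, the dropper bottle, standing upright in its small round seat, and the plain uncapped tube, lying in the trough. Each thing must sit right down on the tray floor in its own place and be let go; leave the timer and the roll of tape where they are.

Things in the scene. Friction and masses are not known exactly. Their poses are not given: they have to be found in the camera images.
- collect_tray: Narrower grey tray with one large round seat, fixed, 170 x 176 mm, floor 3 thick, edge 8 high. Origin: centre of underside; x from trough to seat, y along trough. Trough centre x -54, y 0: 136 x 28 between ribs 6 high, middle 50 mm open for fingers. Cup seat x 32, y 0: funnel ring 10 above the floor, inside 48 across at the floor, 60 at the mouth.
- rapid_tray: Wider grey tray with small round seat and four corner ribs, fixed, 170 x 200 mm, floor 3, edge 8 high. Origin, axes as the other. Trough x -54, y 0: 116 x 28, ribs 6 high, middle 50 open. Dropper seat x 32, y 58: ring 10 high, inside 31 across at floor, 43 at mouth. Cassette place x 32, y -36: 62 x 90 (long side along y, either way round), ribs 5 high, open at mid long sides.
- cup_center (a point): Screw-lid specimen cup with a pale grey lid, standing on the bench: 62 mm high, lid 52 mm across (from 46 mm up), body 41 mm across at the foot, 46 mm under the lid. Origin: on its axis, half-way up (31 mm); z up. About 45 g. (The yellow-lidded cup at the back of the bench is not meant.)
- capped_tube_center (a point): Blood tube with a red cap, 108 mm long; body 13 mm wide to the fingers and 15 mm high (cap 17 mm). Origin: its centre, half-way up; z up, y along the tube; the cap is at the -y end. Lies on the bench, does not roll readily. 15 to 18 g.
- plain_tube_center (a point): Plain pale test tube without a cap, 100 mm long, 13 mm across. Origin: its centre, half-way up; z up, y along the tube. Lies on the bench, does not roll readily. 15 to 18 g.
- cassette_center (a point): Flat white test cassette, 50 (x) by 78 (y) by 5 mm (its gripped edge is 4 mm high), lying face up on the bench. Origin: its centre, half-way up; y along its length, z up. About 15 g. Grip across the 50 mm with the fingertips close to the surface.
- dropper_center (a point): Dropper bottle, 71 mm high, standing on the bench: round body 25 mm across up to 46 mm, nozzle above (too slim to grip). Origin: on its axis, half-way up (35.5 mm); z up. About 25 g. (Yellow cap, out in the open; the two at the back of the bench are not meant.)
- tape_center (a point): Bystander: roll of paper tape lying flat, 53 mm across, 12 mm high. Origin: its centre. Loose; leave it there.
- minute_timer_center (a point): Bystander: count-down timer lying flat, 70 x 66 x 19 mm. Origin: its centre, 8 mm up. Loose; leave it there.

How it is judged:
By the outcome, as a careful person would: the job done as asked, in the order asked, and still so for the second after the job is handed in, with the robot touching nothing.
It also fails if it takes over 106 s, if anything falls off the work surface, if the arm or the gripper's body presses on something with over 40 N, if the wrist force passes 120 N, or if a joint passes its speed limit or range.

ROBOT

A 6-joint arm with a two-finger parallel gripper is mounted at the origin on a cart in front of the work surface, level with it; the furniture and walls round the work are solid. World frame = base frame: x ahead of the robot, y to its left, z up, the work surface at z = 0. Lengths are in m, angles in rad, forces in N, time in s.
With the tool pointing down it reaches from about 0.275 to 1 m from the base axis. Payload 8.4 kg.
Tool frame: the origin (TCP) lies between the finger pads; the fingertips stand finger_overhang ahead of it and the grasp point (between the pads) is the TCP (finger_overhang is the distance from the TCP to the fingertips, in m); z points along the fingers, y is the line along which they close (so a half turn about z gives the same grasp; the last joint's range is limited). The gripper opens to 85 mm and grips with 20 to 120 N. Pads are 22 mm wide; open, the fingers measure 114 mm over their backs; the gripper's body (76 mm by 85 mm) begins 54 mm behind the grasp point. The pads swing forward as they close: fully open they stand 13 mm farther back than shut.
Start: joints at [-1.276, 0.353, 1.633, -0, 1.155, -0.002], TCP at [0.183, -0.598, 0.25] pointing down, gripper open.
Joint ranges: [-2.63, 2.63], [-0.92, 2.1], [0.06, 2.66], [-1.3, 4.44], [0, 2.69], [-3.02, 3.02]. Speed limits (rad/s): [2.22, 2.22, 2.79, 3.14, 3.14, 3.14].

INTERFACE

Orientations are given as a unit quaternion [x, y, z, w].
In Python, from rig import read_state, camera, job_done, cut_out, spot_point, finger_overhang gives the robot as it stands.
- The arm moves only by the tool play_rows, never from a script. Its argument "increments" is a list of rows, each an object of numbers: "dx", "dy", "dz": the shift along the tool's x, y, z in cm; "roll": the turn about the tool's z in degrees; "grip": the closure in counts, from 0 (fully open) to 255 (shut). In form: [{"dx": .., "dy": .., "dz": .., "roll": .., "grip": ..}, ...]. A call has 1 to 20 rows; each row is the pose to reach, as a shift and turn from the pose commanded when the call began, along the tool's axes at that moment; what a row does not reach only later rows make up. A row lasts 1/10 s, in which the tool goes at most 50 mm and 8.59 degrees, less where a joint would pass 70% of its speed; a pose out of reach is approached as far as the arm can. A call with a gripper value outside its range is refused whole. The fingers move at their own pace and stop on an object; "squeeze" is the grip in N (left out, the last holds). Time passes only in rows, so rows that repeat a pose let the fingers close. It gives the time, the measured TCP pose, the force, the opening and the grip force at its end, in the units of the state.
- read_state(): the state, without advancing time (a new reading comes with each control period).
- camera(name): name is "scene" or "top" or "wrist"; returns a dict with "img" (400x640x3 uint8, red, green, blue), "mtx" (3x3 intrinsics, pixels), "k1" (the pictures are not rectified: a ray, as slopes to the right and down, at radius r is drawn at 1 + k1 r^2 times it, then the intrinsics apply), "rvec" (rotation vector, rad) and "tvec" (3), from world to camera coordinates, as OpenCV has them; the wrist camera has in their place "tool_from_camera" (4x4, takes a point from camera to tool coordinates, whose origin is the TCP and whose axes are the flange's). Camera axes: x right, y down, z forward; pixel columns grow to the right and rows downward; lengths in m; the calibration is good to about 2 mm. A picture is of the moment at which its call begins: read the wrist's pose just before it. There is no depth.
- job_done(): hands the job in; it is judged then, once.
Trained networks look in the newest picture that a camera, given by its name, has taken for a name from the list of things; names that differ only in an ending like _2 or _b are one class to them, and where a whole thing is asked for, a point or a joint stands for the part that bears it (a point fixed in the world has none). Each returns a list of dicts, best first, with "score" (0 to 1); they miss things now and then, are a little off and sometimes report something else, mostly with a low value. They report only what shows in the picture. A call takes as long as a camera call.
- cut_out(label, camera): "pixels" (400x640 bool, what is visible of it) and "box" ([centre column, centre row, width, height] in pixels, round what is visible of it).
- spot_point(label, camera): "xy" ([column, row] in pixels: a listed point, or the origin of a listed thing).
The state is a dict: "time_s": time; "joint_positions": joint angles; "dq": joint speeds; "tau": joint torques, N m; "position": TCP position; "orientation": TCP orientation; "contact_force": force on the tool from outside, world axes, zero at the start; "ft_torque": the same for the moment, N m; "opening": opening from 0.0 (shut) to 1.0 (fully open); "finger_force": force on a finger pad.
Only numpy, scipy, OpenCV 4.12 (cv2) and the standard library are available. Lean on these libraries where they do the work, as an engineer would, in place of code of your own. Each camera call takes 0.05 s, during which the arm holds its last target. There are 200 camera calls.

## Working session

There is one attempt and no reset: what is moved stays moved. The work goes in short steps, Python scripts to look and compute and a tool call to move; the robot and the scene stay as the last step left them, time stands still between calls to the robot, and variables do not carry over. Pictures are saved under pics/ and viewed, at most 14 in all, crops included, and the job is handed in when it is done.

Besides the shell and the picture viewer there is one more tool, called after "Call:" by a JSON object that holds its "fn" and its "kwargs", one argument or row to a line. play_rows: Moves the arm, as the interface text tells. Its arguments: {"type":"object","properties":{"increments":{"type":"array","items":{"type":"object","properties":{"dx":{"type":"number"},"dy":{"type":"number"},"dz":{"type":"number"},"roll":{"type":"number"},"grip":{"type":"number"}}}},"squeeze":{"type":"number"}},"required":["increments"]}

```bash
ls; mkdir -p pics; cat > h.py <<'E'
import numpy as np, cv2
from scipy.spatial.transform import Rotation as R
from rig import read_state, camera, job_done, cut_out, spot_point, finger_overhang
def cam(name):
    s=read_state(); c=camera(name)
    if 'rvec' in c:
        Rm=cv2.Rodrigues(np.array(c['rvec'],float))[0]; t=np.array(c['tvec'],float).ravel()
        c['Rwc']=Rm.T; c['o']=-Rm.T@t
    else:
        T=np.array(c['tool_from_camera']); Rt=R.from_quat(s['orientation']).as_matrix()
        c['Rwc']=Rt@T[:3,:3]; c['o']=Rt@T[:3,3]+np.array(s['position'])
    return c
def world(c,uv,z):
    K=np.array(c['mtx'],float); uv=np.atleast_2d(np.array(uv,float))
    xy=np.c_[(uv[:,0]-K[0,2])/K[0,0],(uv[:,1]-K[1,2])/K[1,1]]
    u=xy.copy()
    for _ in range(20): u=xy/(1+c['k1']*(u**2).sum(1,keepdims=True))
    d=np.c_[u,np.ones(len(u))]@c['Rwc'].T
    return c['o']+d*((z-c['o'][2])/d[:,2])[:,None]
def pix(c,P):
    K=np.array(c['mtx'],float); q=(np.atleast_2d(P)-c['o'])@c['Rwc']; u=q[:,:2]/q[:,2:]
    u=u*(1+c['k1']*(u**2).sum(1,keepdims=True)); return u@np.diag([K[0,0],K[1,1]])+K[:2,2]
def save(c,n): cv2.imwrite('pics/'+n,cv2.cvtColor(c['img'],cv2.COLOR_RGB2BGR))
Z=dict(collect_tray=0.003,rapid_tray=0.003,cup_center=.031,capped_tube_center=.0075,plain_tube_center=.0065,cassette_center=.0025,dropper_center=.0355,tape_center=.006,minute_timer_center=.008)
def pca(c,m,z):
    v,u=np.nonzero(m); P=world(c,np.c_[u,v],z)[:,:2]; (cx,w,a)=cv2.minAreaRect((P*1000).astype(np.float32)); 
    C=np.cov(P.T); e,V=np.linalg.eigh(C); d=V[:,1]
    return np.round(P.mean(0)*1000,1),np.round(cx,1),np.round(w,1),round(a,1),round(np.degrees(np.arctan2(d[1],d[0])),1)
E
python3 - <<'E'
from h import *
print(finger_overhang if not callable(finger_overhang) else finger_overhang()); print(read_state())
for n in ('top','scene'):
    c=cam(n); save(c,n+'0.png'); print(n,c['o'],c['k1'],c['mtx'])
    for l,z in Z.items():
        for r in spot_point(l,n)[:3]: print(l,'pt',np.round(r['score'],2),np.round(r['xy']),np.round(world(c,r['xy'],z)[0]*1000,1))
        for r in cut_out(l,n)[:3]: print('   cut',np.round(r['score'],2),np.round(r['box']),*pca(c,r['pixels'],z))
E
```

```text
pics
0.019
{'time_s': 0.0, 'joint_positions': array([-1.27641697e+00,  3.53669855e-01,  1.63412404e+00,  4.94693707e-05,
        1.15520071e+00, -2.39512226e-03]), 'dq': array([ 0.00073021,  0.00100579,  0.00077723,  0.00042053, -0.00020551,
        0.00073499]), 'tau': array([ 1.57997434e-03, -6.05245471e+01, -3.42071378e+01, -2.84309016e-05,
        9.27095592e-03, -1.39525972e-05]), 'position': array([ 0.18266104, -0.59724681,  0.24955243]), 'orientation': array([ 9.89012035e-01,  1.47833358e-01, -7.95921129e-05, -6.96808623e-04]), 'contact_force': array([1.34343149, 0.6617639 , 0.66546313]), 'ft_torque': array([-0.02185353,  0.03524923,  0.07040399]), 'finger_force': 0.0, 'opening': 0.9989696416049209}
top [0.30637208 0.01375463 1.58587449] 0.02228101121144012 [[515.05171224   0.         327.65848461]
 [  0.         515.05171224 212.45022569]
 [  0.           0.           1.        ]]
collect_tray pt 0.92 [379. 246.] [ 473.4 -139.9    3. ]
   cut 0.96 [381. 243.  65.  62.] [ 485.7 -150.9] [ 485.4 -151.5] [171.6 176. ] 9.0 106.0
rapid_tray pt 0.7 [286. 240.] [491.8 147.6   3. ]
  
[... 2284 characters left out ...]
. 206.] [700.7 -44.2   2.5]
   cut 0.74 [292. 209.  19.  11.] [697.9 -23.9] [698.2 -25. ] [52.3 87.6] 6.7 102.6
dropper_center pt 0.62 [319. 187.] [ 674.5 -170.4   35.5]
   cut 0.57 [322. 188.   7.  21.] [ 660.1 -171.4] [ 663.6 -178.5] [ 21.3 179.1] 29.4 119.3
tape_center pt 0.75 [239. 264.] [615.5 349.2   6. ]
   cut 0.78 [240. 263.  22.  17.] [619.2 336.2] [620.8 336.2] [51.5 73.5] 37.4 129.5
   cut 0.42 [281. 286.  41.  13.] [457.5 382.1] [456.8 382.9] [104.1  25.7] 64.9 63.9
minute_timer_center pt 0.48 [348. 183.] [ 638.9 -325.6    8. ]
minute_timer_center pt 0.19 [385. 183.] [ 514.6 -389.6    8. ]
   cut 0.48 [347. 183.  24.   5.] [ 636.5 -328. ] [ 637.3 -328.7] [ 73.3 101.6] 20.7 113.5
```

```bash
python3 - <<'E'
import cv2
a=cv2.imread('pics/top0.png')[120:320,170:500]; cv2.imwrite('pics/a.png',cv2.resize(a,None,fx=2.4,fy=2.4,interpolation=2))
a=cv2.imread('pics/scene0.png')[130:330,200:440]; cv2.imwrite('pics/b.png',cv2.resize(a,None,fx=3,fy=3,interpolation=2))
E
```

```text
(no output)
```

View pics/a.png

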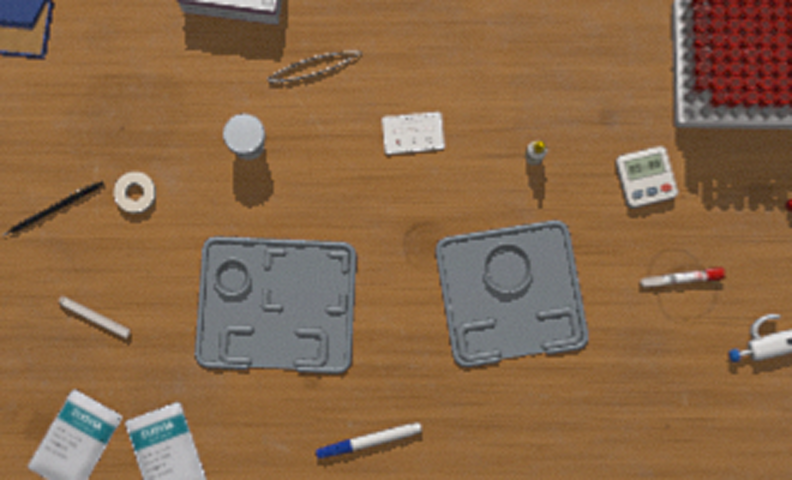

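View pics/b.png

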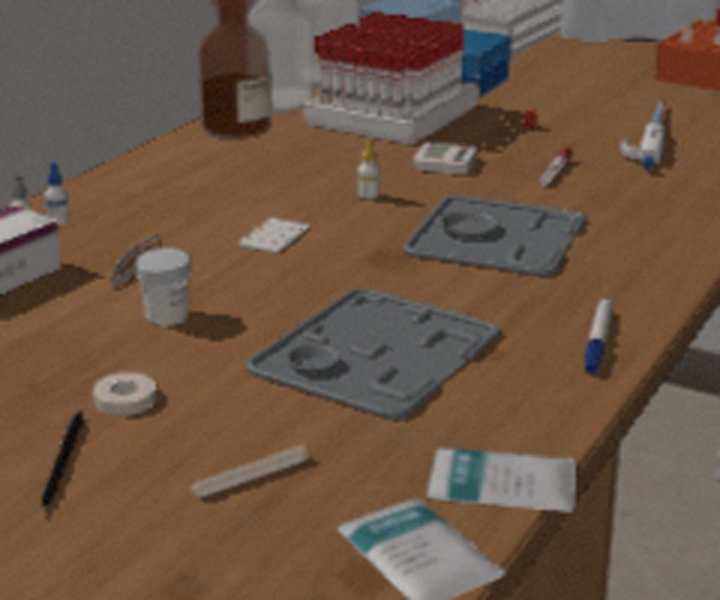

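The top view (crop ×2.4 from 170,120) shows:
- White-lidded cup at about px (272,176), and cassette at (342,175).
- Dropper at (393,183), capped tube at (454,236) with its cap to the right, and plain tube at (209,252).
- Collection tray at (382,243), and rapid tray at (285,248).

Both trays have the trough on the robot's side, and their yaws are about +9° and −3°. The scene view agrees. I'll go to the cup first.

```bash
cat >> h.py <<'E'
def go(x,y,z,psi):
    "increments (cm, deg) from present pose to world target (mm), tool down with x heading psi (deg)"
    s=read_state(); Rt=R.from_quat(s['orientation']).as_matrix(); d=np.array([x,y,z])/1000-s['position']
    h=np.degrees(np.arctan2(Rt[1,0],Rt[0,0])); r=(h-psi+180)%360-180
    print('t %.1f'%s['time_s'],'pos',np.round(s['position']*1000,1),'psi %.1f'%h,'-> dxyz cm',np.round(Rt.T@d*100,2),'roll %.1f'%r)
E
cat > tr.py <<'E'
# fit tray yaw/centre with mask, print places
from h import *
E
python3 - <<'E'
from h import *
c=cam('top')
print(world(c,[271.7,175.8],.062))
go(680,170,250,99)
E
```

```text
[[0.6811571  0.18724989 0.062     ]]
t 1.9 pos [ 182.8 -597.7  250.3] psi 17.0 -> dxyz cm [ 7.000e+01 -5.887e+01  3.000e-02] roll -82.0
```

Call:
{"fn": "play_rows", "kwargs": {
  "increments": [
    {"dx":70,"dy":-58.9,"dz":0,"roll":-82,"grip":0},
    {"dx":70,"dy":-58.9,"dz":0,"roll":-82,"grip":0},
    {"dx":70,"dy":-58.9,"dz":0,"roll":-82,"grip":0},
    {"dx":70,"dy":-58.9,"dz":0,"roll":-82,"grip":0},
    {"dx":70,"dy":-58.9,"dz":0,"roll":-82,"grip":0},
    {"dx":70,"dy":-58.9,"dz":0,"roll":-82,"grip":0},
    {"dx":70,"dy":-58.9,"dz":0,"roll":-82,"grip":0},
    {"dx":70,"dy":-58.9,"dz":0,"roll":-82,"grip":0},
    {"dx":70,"dy":-58.9,"dz":0,"roll":-82,"grip":0},
    {"dx":70,"dy":-58.9,"dz":0,"roll":-82,"grip":0},
    {"dx":70,"dy":-58.9,"dz":0,"roll":-82,"grip":0},
    {"dx":70,"dy":-58.9,"dz":0,"roll":-82,"grip":0},
    {"dx":70,"dy":-58.9,"dz":0,"roll":-82,"grip":0},
    {"dx":70,"dy":-58.9,"dz":0,"roll":-82,"grip":0},
    {"dx":70,"dy":-58.9,"dz":0,"roll":-82,"grip":0},
    {"dx":70,"dy":-58.9,"dz":0,"roll":-82,"grip":0},
    {"dx":70,"dy":-58.9,"dz":0,"roll":-82,"grip":0},
    {"dx":70,"dy":-58.9,"dz":0,"roll":-82,"grip":0},
    {"dx":70,"dy":-58.9,"dz":0,"roll":-82,"grip":0},
    {"dx":70,"dy":-58.9,"dz":0,"roll":-82,"grip":0}
  ]
}}

```text
time_s: 3.95
position: [0.6804, 0.1723, 0.2496]
orientation: [0.648, 0.761, -0.0, -0.0]
contact_force: [-0.3, 0.8, -1.3]
opening: 1.0
finger_force: 0.0
```

```bash
python3 - <<'E'
from h import *
c=cam('wrist'); save(c,'w1.png'); print(c['tool_from_camera'],c['mtx'][0],c['k1'],c['o'])
for r in spot_point('cup_center','wrist')[:2]: print(r['score'],r['xy'],world(c,r['xy'],.031))
for r in cut_out('cup_center','wrist')[:2]: print(r['score'],r['box'],pca(c,r['pixels'],.06))
E
```

```text
[[-1.17403296e-04 -9.58801940e-01 -2.84075388e-01  7.03309712e-02]
 [ 9.99999922e-01 -2.19740336e-04  3.28378229e-04 -7.17547374e-04]
 [-3.77272504e-04 -2.84075327e-01  9.58801891e-01 -1.23206792e-01]
 [ 0.00000000e+00  0.00000000e+00  0.00000000e+00  1.00000000e+00]] [348.31663824   0.         319.14219098] -0.04141654750081431 [0.66859755 0.24159714 0.37279175]
0.62 [326.3, 151.2] [[0.68472696 0.18606991 0.031     ]]
0.62 [325.9, 156.2, 56.4, 57.1] (array([684. , 186.6]), array([683.9, 186.3]), array([51.1, 52.3]), 9.2, np.float64(109.8))
```

View pics/w1.png

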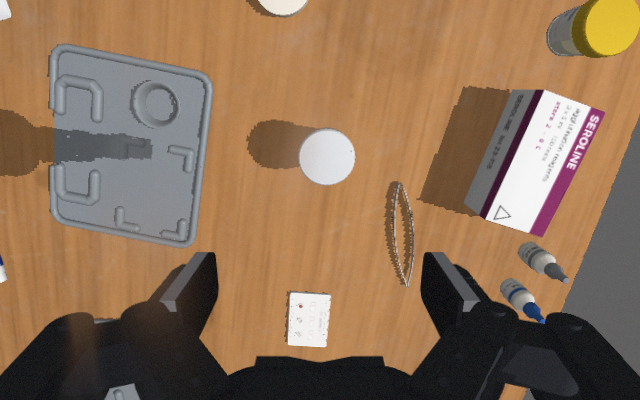

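The wrist view shows the white lid centred at (326,156), 52 mm across as expected, with nothing near the fingers. The rapid tray is at the left and the cassette at (309,320).

```bash
python3 - <<'E'
from h import *
c=cam('wrist')
for l,z in (('rapid_tray',.008),('cassette_center',.004)):
    for r in cut_out(l,'wrist')[:1]: print(l,r['score'],r['box'],pca(c,r['pixels'],z))
go(684,186.5,52,99)
E
```

```text
cassette_center 0.55 [312.5, 316.2, 46.2, 55.1] (array([698.9, -28.8]), array([699.3, -30.4]), array([51.1, 80.8]), 5.2, np.float64(94.6))
t 4.2 pos [679.5 168.8 250.6] psi 98.9 -> dxyz cm [ 1.68  0.72 19.86] roll -0.1
```

Call:
{"fn": "play_rows", "kwargs": {
  "increments": [
    {"dx":1.6,"dy":0.65,"dz":4,"roll":0,"grip":0},
    {"dx":1.6,"dy":0.65,"dz":9,"roll":0,"grip":0},
    {"dx":1.6,"dy":0.65,"dz":14,"roll":0,"grip":0},
    {"dx":1.6,"dy":0.65,"dz":18,"roll":0,"grip":0},
    {"dx":1.6,"dy":0.65,"dz":19.8,"roll":0,"grip":0},
    {"dx":1.6,"dy":0.65,"dz":19.8,"roll":0,"grip":0},
    {"dx":1.6,"dy":0.65,"dz":19.8,"roll":0,"grip":255},
    {"dx":1.6,"dy":0.65,"dz":19.8,"roll":0,"grip":255},
    {"dx":1.6,"dy":0.65,"dz":19.8,"roll":0,"grip":255},
    {"dx":1.6,"dy":0.65,"dz":19.8,"roll":0,"grip":255},
    {"dx":1.6,"dy":0.65,"dz":19.8,"roll":0,"grip":255},
    {"dx":1.6,"dy":0.65,"dz":19.8,"roll":0,"grip":255}
  ],
  "squeeze": 25
}}

```text
time_s: 5.45
position: [0.6855, 0.1875, 0.0553]
orientation: [0.649, 0.76, 0.002, 0.001]
contact_force: [-1.8, -0.7, 6.5]
opening: 0.594
finger_force: 25.1
```

Call:
{"fn": "play_rows", "kwargs": {
  "increments": [
    {"dz":-2,"grip":255},
    {"dz":-6,"grip":255},
    {"dz":-10,"grip":255},
    {"dz":-14,"grip":255},
    {"dz":-16,"grip":255}
  ]
}}

```text
invalid input at $.increments[0]: expected keys dx, dy, dz, roll, grip
```

```bash
python3 - <<'E'
from h import *
go(515,-145,215,99)
E
```

```text
t 5.5 pos [685.5 187.5  55.3] psi 99.0 -> dxyz cm [-30.17 -21.98 -16.08] roll 0.0
```

Call:
{"fn": "play_rows", "kwargs": {
  "increments": [
    {"dx":0,"dy":0,"dz":-2,"roll":0,"grip":255},
    {"dx":0,"dy":0,"dz":-6,"roll":0,"grip":255},
    {"dx":-2,"dy":-1.5,"dz":-10,"roll":0,"grip":255},
    {"dx":-6,"dy":-4.4,"dz":-14,"roll":0,"grip":255},
    {"dx":-10,"dy":-7.3,"dz":-16,"roll":0,"grip":255},
    {"dx":-14,"dy":-10.2,"dz":-16,"roll":0,"grip":255},
    {"dx":-18,"dy":-13.1,"dz":-16,"roll":0,"grip":255},
    {"dx":-22,"dy":-16,"dz":-16,"roll":0,"grip":255},
    {"dx":-26,"dy":-18.9,"dz":-16,"roll":0,"grip":255},
    {"dx":-28.5,"dy":-20.9,"dz":-16,"roll":0,"grip":255},
    {"dx":-30.2,"dy":-22,"dz":-16,"roll":0,"grip":255},
    {"dx":-30.2,"dy":-22,"dz":-16,"roll":0,"grip":255}
  ]
}}

```text
time_s: 6.65
position: [0.5131, -0.1479, 0.214]
orientation: [0.651, 0.759, 0.0, 0.001]
contact_force: [-1.3, 0.1, -0.6]
opening: 0.591
finger_force: 26.4
```

```bash
python3 - <<'E'
from h import *
c=cam('wrist'); save(c,'w2.png')
for r in cut_out('collect_tray','wrist')[:1]: print(r['score'],r['box'],pca(c,r['pixels'],.008))
g=pix(c,world(c,[[0,0]],0)); go(515,-145,215,99)
E
```

```text
0.93 [292.6, 162.9, 181.2, 179.7] (array([ 480.4, -137.4]), array([ 486.6, -154.4]), array([169.9, 173.1]), 9.5, np.float64(-148.3))
t 6.8 pos [ 514.3 -145.8  213.5] psi 98.9 -> dxyz cm [ 0.07  0.08 -0.15] roll -0.1
```

View pics/w2.png

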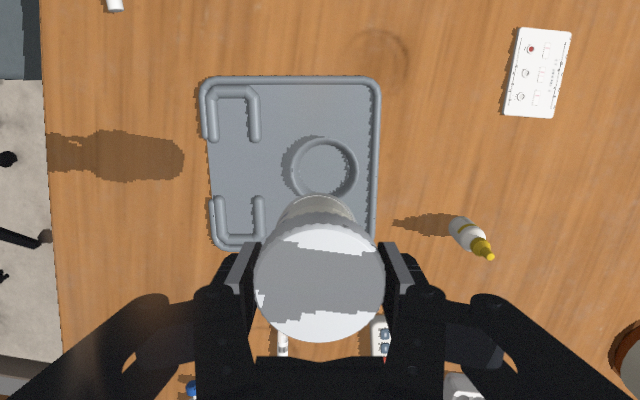

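The view shows the tray with its seat ring at about (324,169), outer edge 289–359 × 137–201. The cup is held straight. Checking the ring's position next.

```bash
python3 - <<'E'
from h import *
c=cam('wrist')
P=world(c,[[324,169],[289,169],[359,169],[324,137]],.013)*1000; print(np.round(P,1))
E=world(c,[[250,77],[350,77],[381,120],[374,220],[202,100],[213,220]],.008)*1000; print(np.round(E,1))
s=P[0]; go(s[0],s[1],57,99)
E
```

```text
[[ 518.9 -146.3   13. ]
 [ 486.1 -151.4   13. ]
 [ 551.8 -141.2   13. ]
 [ 514.1 -116.4   13. ]]
[[ 439.9  -74.     8. ]
 [ 528.9  -60.2    8. ]
 [ 564.1  -93.2    8. ]
 [ 577.4 -191.5    8. ]
 [ 398.3 -100.7    8. ]
 [ 416.7 -216.6    8. ]]
t 6.8 pos [ 514.5 -145.2  213.3] psi 99.0 -> dxyz cm [-0.17  0.39 15.63] roll -0.0
```

Call:
{"fn": "play_rows", "kwargs": {
  "increments": [
    {"dx":-0.2,"dy":0.4,"dz":4,"roll":0,"grip":255},
    {"dx":-0.2,"dy":0.4,"dz":8.5,"roll":0,"grip":255},
    {"dx":-0.2,"dy":0.4,"dz":12,"roll":0,"grip":255},
    {"dx":-0.2,"dy":0.4,"dz":13.5,"roll":0,"grip":255},
    {"dx":-0.2,"dy":0.4,"dz":14.7,"roll":0,"grip":255},
    {"dx":-0.2,"dy":0.4,"dz":15.4,"roll":0,"grip":255},
    {"dx":-0.2,"dy":0.4,"dz":15.7,"roll":0,"grip":255},
    {"dx":-0.2,"dy":0.4,"dz":15.7,"roll":0,"grip":255}
  ]
}}

```text
time_s: 7.6
position: [0.5177, -0.1466, 0.057]
orientation: [0.649, 0.761, -0.0, -0.0]
contact_force: [-7.9, -0.5, 16.9]
opening: 0.588
finger_force: 27.2
```

Call:
{"fn": "play_rows", "kwargs": {
  "increments": [
    {"dx":0,"dy":0,"dz":-0.1,"roll":0,"grip":80},
    {"dx":0,"dy":0,"dz":-0.1,"roll":0,"grip":50},
    {"dx":0,"dy":0,"dz":-0.1,"roll":0,"grip":20},
    {"dx":0,"dy":0,"dz":-0.1,"roll":0,"grip":0},
    {"dx":0,"dy":0,"dz":-3,"roll":0,"grip":0},
    {"dx":0,"dy":0,"dz":-8,"roll":0,"grip":0},
    {"dx":0,"dy":0,"dz":-13,"roll":0,"grip":0},
    {"dx":0,"dy":0,"dz":-16,"roll":0,"grip":0},
    {"dx":0,"dy":0,"dz":-16,"roll":0,"grip":0}
  ]
}}

```text
time_s: 8.5
position: [0.5207, -0.1477, 0.22]
orientation: [0.649, 0.76, 0.002, 0.004]
contact_force: [0.6, -0.3, 0.4]
opening: 0.998
finger_force: 0.0
```

```bash
python3 - <<'E'
from h import *
c=cam('wrist'); save(c,'w3.png')
for r in cut_out('cup_center','wrist')[:2]: print(r['score'],r['box'],pca(c,r['pixels'],.065))
c=cam('top')
for r in cut_out('capped_tube_center','top')[:2]+cut_out('cup_center','top')[:3]: print(r['score'],r['box'],pca(c,r['pixels'],.0075))
go(500,-385,215,97)
E
```

```text
0.88 [313.4, 176.8, 59.6, 63.3] (array([ 516.8, -146.2]), array([ 517.3, -147.3]), array([51.8, 52.5]), 61.6, np.float64(108.4))
0.43 [455.0, 234.2, 36.3, 5.7] (array([ 504.2, -375.6]), array([ 505.3, -371. ]), array([ 18.7, 105.8]), 4.1, np.float64(96.5))
0.68 [383.2, 231.6, 10.0, 15.8] (array([ 516. , -148.9]), array([ 518.1, -149.9]), array([24.7, 43.7]), 88.9, np.float64(-178.8))
t 8.8 pos [ 517.1 -146.7  213.7] psi 99.0 -> dxyz cm [-23.27  -5.42  -0.15] roll 2.0
```

View pics/w3.png

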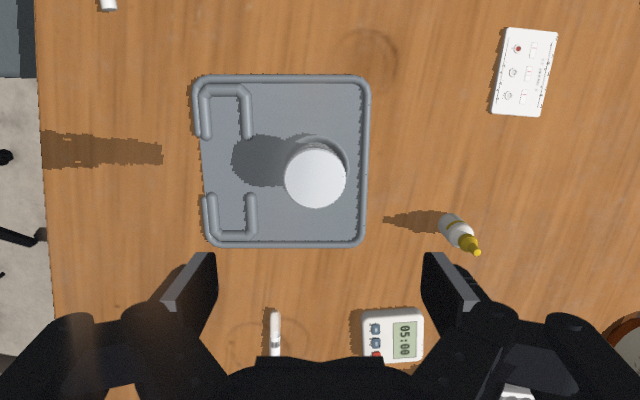

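The cup stands upright in its seat: the lid is round, centred at (315,177), at world (517,−147). The capped tube is next.

Call:
{"fn": "play_rows", "kwargs": {
  "increments": [
    {"dx":-5,"dy":-1.1,"dz":0,"roll":2,"grip":0},
    {"dx":-10,"dy":-2.2,"dz":0,"roll":2,"grip":0},
    {"dx":-15,"dy":-3.3,"dz":0,"roll":2,"grip":0},
    {"dx":-20,"dy":-4.4,"dz":0,"roll":2,"grip":0},
    {"dx":-22.5,"dy":-4.9,"dz":0,"roll":2,"grip":0},
    {"dx":-23.2,"dy":-4.9,"dz":0,"roll":2,"grip":0},
    {"dx":-23.2,"dy":-4.9,"dz":0,"roll":2,"grip":0},
    {"dx":-23.2,"dy":-4.9,"dz":0,"roll":2,"grip":0}
  ]
}}

```text
time_s: 9.55
position: [0.5057, -0.3824, 0.2142]
orientation: [0.662, 0.749, 0.0, -0.001]
contact_force: [-1.5, -0.9, 0.2]
opening: 0.998
finger_force: 0.0
```

```bash
python3 - <<'E'
from h import *
c=cam('wrist'); save(c,'w4.png')
for r in spot_point('capped_tube_center','wrist')[:2]: print(r['score'],r['xy'],world(c,r['xy'],.0075))
for r in cut_out('capped_tube_center','wrist')[:2]: print(r['score'],r['box'],pca(c,r['pixels'],.0075))
go(505,-372,21,97)
E
```

```text
0.66 [320.5, 161.1] [[ 0.50550777 -0.3767312   0.0075    ]]
0.73 [319.2, 159.7, 16.6, 114.0] (array([ 505. , -375.7]), array([ 505.1, -375.6]), array([ 15.9, 108.1]), 6.7, np.float64(96.4))
t 9.7 pos [ 506.2 -382.3  215.1] psi 97.1 -> dxyz cm [ 1.03  0.02 19.41] roll 0.1
```

View pics/w4.png

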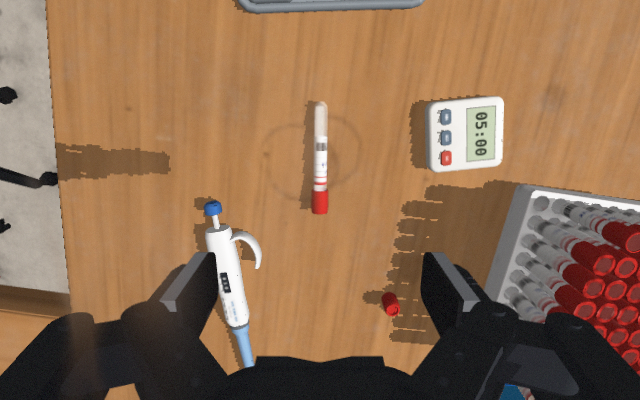

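The tube lies at (320,160) with its cap at the bottom. The world centre is (505,−375.6), heading 96.5°, and its surroundings are clear.

Call:
{"fn": "play_rows", "kwargs": {
  "increments": [
    {"dx":0.7,"dy":0,"dz":4,"roll":0.5,"grip":110},
    {"dx":0.7,"dy":0,"dz":9,"roll":0.5,"grip":110},
    {"dx":0.7,"dy":0,"dz":14,"roll":0.5,"grip":110},
    {"dx":0.7,"dy":0,"dz":17.5,"roll":0.5,"grip":110},
    {"dx":0.7,"dy":0,"dz":19,"roll":0.5,"grip":110},
    {"dx":0.7,"dy":0,"dz":19.3,"roll":0.5,"grip":110},
    {"dx":0.7,"dy":0,"dz":19.3,"roll":0.5,"grip":255},
    {"dx":0.7,"dy":0,"dz":19.3,"roll":0.5,"grip":255},
    {"dx":0.7,"dy":0,"dz":19.3,"roll":0.5,"grip":255},
    {"dx":0.7,"dy":0,"dz":19.3,"roll":0.5,"grip":255},
    {"dx":0.7,"dy":0,"dz":19.3,"roll":0.5,"grip":255},
    {"dx":0.7,"dy":0,"dz":19.3,"roll":0.5,"grip":255}
  ],
  "squeeze": 25
}}

```text
time_s: 10.9
position: [0.5064, -0.3777, 0.0245]
orientation: [0.666, 0.746, 0.0, 0.002]
contact_force: [-0.4, 1.7, 8.4]
opening: 0.14
finger_force: 27.0
```

```bash
python3 - <<'E'
from h import *
go(433,-160.5,200,99)
E
```

```text
t 10.9 pos [ 506.4 -377.7   24.5] psi 96.5 -> dxyz cm [ 22.37  -4.79 -17.61] roll -2.5
```

Call:
{"fn": "play_rows", "kwargs": {
  "increments": [
    {"dx":0,"dy":0,"dz":-3,"roll":0,"grip":255},
    {"dx":0,"dy":0,"dz":-8,"roll":0,"grip":255},
    {"dx":3,"dy":-0.6,"dz":-12,"roll":-2.5,"grip":255},
    {"dx":7,"dy":-1.5,"dz":-15,"roll":-2.5,"grip":255},
    {"dx":11.5,"dy":-2.5,"dz":-16,"roll":-2.5,"grip":255},
    {"dx":16,"dy":-3.5,"dz":-16,"roll":-2.5,"grip":255},
    {"dx":20,"dy":-4.3,"dz":-16,"roll":-2.5,"grip":255},
    {"dx":22.4,"dy":-4.8,"dz":-16,"roll":-2.5,"grip":255},
    {"dx":22.4,"dy":-4.8,"dz":-16,"roll":-2.5,"grip":255},
    {"dx":22.4,"dy":-4.8,"dz":-16,"roll":-2.5,"grip":255}
  ]
}}

```text
time_s: 11.9
position: [0.4327, -0.1598, 0.1833]
orientation: [0.649, 0.761, 0.0, 0.001]
contact_force: [0.6, -0.6, -0.0]
opening: 0.14
finger_force: 26.1
```

```bash
python3 - <<'E'
from h import *
c=cam('wrist'); save(c,'w5.png')
go(433,-160.5,25,99)
E
```

```text
t 11.9 pos [ 433.  -160.4  183.1] psi 99.0 -> dxyz cm [ 1.000e-02 -3.000e-02  1.581e+01] roll 0.0
```

View pics/w5.png

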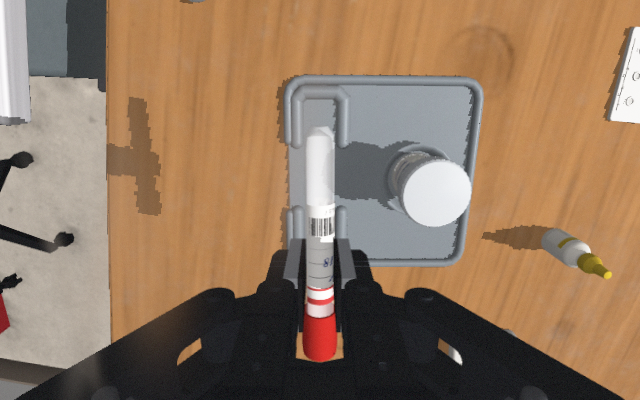

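The tube is held straight. The trough legs are at columns 294/344 (row 125) and 295/342 (row 215), with the end bar at row 89.

```bash
python3 - <<'E'
from h import *
c=cam('wrist'); cc=c
P=world(c,[[294,125],[344,125],[295,215],[342,215],[319,89]],.009)*1000; print(np.round(P,1))
print((P[0]+P[1])/2,(P[2]+P[3])/2)
th=np.radians(9);C=np.array([486.5,-152]);A=np.array([[np.cos(th),-np.sin(th)],[np.sin(th),np.cos(th)]])
print(((P[:,:2]-C)@A).round(1))
E
```

```text
[[ 405.1 -121.8    9. ]
 [ 446.7 -115.2    9. ]
 [ 417.  -201.5    9. ]
 [ 459.2 -194.8    9. ]
 [ 421.3  -89.7    9. ]]
[ 425.92300427 -118.52957375    9.        ] [ 438.09186498 -198.15250906    9.        ]
[[-75.7  42.5]
 [-33.5  42.5]
 [-76.4 -38. ]
 [-33.7 -38. ]
 [-54.6  71.7]]
```

Call:
{"fn": "play_rows", "kwargs": {
  "increments": [
    {"dx":0,"dy":-0.05,"dz":4,"roll":0,"grip":255},
    {"dx":0,"dy":-0.05,"dz":9,"roll":0,"grip":255},
    {"dx":0,"dy":-0.05,"dz":13,"roll":0,"grip":255},
    {"dx":0,"dy":-0.05,"dz":14.7,"roll":0,"grip":255},
    {"dx":0,"dy":-0.05,"dz":15.4,"roll":0,"grip":255},
    {"dx":0,"dy":-0.05,"dz":15.7,"roll":0,"grip":255},
    {"dx":0,"dy":-0.05,"dz":15.7,"roll":0,"grip":255},
    {"dx":0,"dy":-0.05,"dz":15.7,"roll":0,"grip":255}
  ]
}}

```text
time_s: 12.8
position: [0.4325, -0.1608, 0.0259]
orientation: [0.65, 0.76, 0.0, 0.001]
contact_force: [0.3, 0.4, 0.3]
opening: 0.139
finger_force: 27.9
```

Call:
{"fn": "play_rows", "kwargs": {
  "increments": [
    {"dx":0,"dy":0,"dz":0,"roll":0,"grip":190},
    {"dx":0,"dy":0,"dz":0,"roll":0,"grip":175},
    {"dx":0,"dy":0,"dz":0,"roll":0,"grip":175},
    {"dx":0,"dy":0,"dz":-0.5,"roll":0,"grip":175},
    {"dx":0,"dy":0,"dz":-3,"roll":0,"grip":175},
    {"dx":0,"dy":0,"dz":-8,"roll":0,"grip":100},
    {"dx":0,"dy":0,"dz":-13,"roll":0,"grip":0},
    {"dx":0,"dy":0,"dz":-18,"roll":0,"grip":0},
    {"dx":0,"dy":0,"dz":-19,"roll":0,"grip":0},
    {"dx":0,"dy":0,"dz":-19,"roll":0,"grip":0}
  ]
}}

```text
time_s: 13.8
position: [0.4327, -0.1601, 0.2174]
orientation: [0.649, 0.76, 0.001, 0.002]
contact_force: [0.2, 0.4, -0.9]
opening: 0.996
finger_force: 0.0
```

```bash
python3 - <<'E'
from h import *
c=cam('wrist'); save(c,'w6.png')
for r in cut_out('capped_tube_center','wrist')[:2]: print(r['score'],r['box'],pca(c,r['pixels'],.0105))
go(699,-40,215,95)
E
```

```text
0.97 [320.1, 163.4, 17.0, 110.4] (array([ 432.1, -159. ]), array([ 432.3, -158.2]), array([ 16.9, 108.9]), 8.6, np.float64(99.1))
t 13.9 pos [ 430.9 -159.5  214.3] psi 99.0 -> dxyz cm [ 7.6  28.35 -0.09] roll 4.0
```

View pics/w6.png

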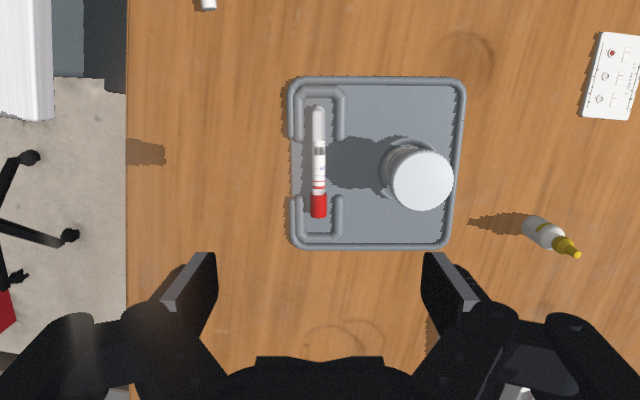

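The capped tube lies centred in the trough at (319,163). Next is the cassette.

Call:
{"fn": "play_rows", "kwargs": {
  "increments": [
    {"dx":1.2,"dy":4.7,"dz":0,"roll":4,"grip":0},
    {"dx":2.5,"dy":9.4,"dz":0,"roll":4,"grip":0},
    {"dx":3.8,"dy":14,"dz":0,"roll":4,"grip":0},
    {"dx":5,"dy":18.8,"dz":0,"roll":4,"grip":0},
    {"dx":6.3,"dy":23.5,"dz":0,"roll":4,"grip":0},
    {"dx":7.4,"dy":27.2,"dz":0,"roll":4,"grip":0},
    {"dx":7.6,"dy":28.3,"dz":0,"roll":4,"grip":0},
    {"dx":7.6,"dy":28.3,"dz":0,"roll":4,"grip":0},
    {"dx":7.6,"dy":28.3,"dz":0,"roll":4,"grip":0},
    {"dx":7.6,"dy":28.3,"dz":0,"roll":4,"grip":0}
  ]
}}

```text
time_s: 14.9
position: [0.6976, -0.0412, 0.2145]
orientation: [0.676, 0.737, -0.001, -0.001]
contact_force: [0.0, 0.9, 0.2]
opening: 0.997
finger_force: 0.0
```

```bash
python3 - <<'E'
from h import *
c=cam('wrist'); save(c,'w7.png')
for r in spot_point('cassette_center','wrist')[:2]: print(r['score'],r['xy'],world(c,r['xy'],.004))
for r in cut_out('cassette_center','wrist')[:2]:
    p=pca(c,r['pixels'],.004); print(r['score'],r['box'],p); 
go(*p[1],21,95)
E
```

```text
0.56 [316.9, 153.4] [[ 0.69349932 -0.02942526  0.004     ]]
0.98 [322.1, 153.5, 57.3, 80.2] (array([698.8, -29.6]), array([699.3, -31. ]), array([50.8, 77.4]), 5.6, np.float64(94.7))
t 15.1 pos [698.4 -41.1 215.6] psi 95.0 -> dxyz cm [ 1.    0.17 19.46] roll -0.0
```

View pics/w7.png

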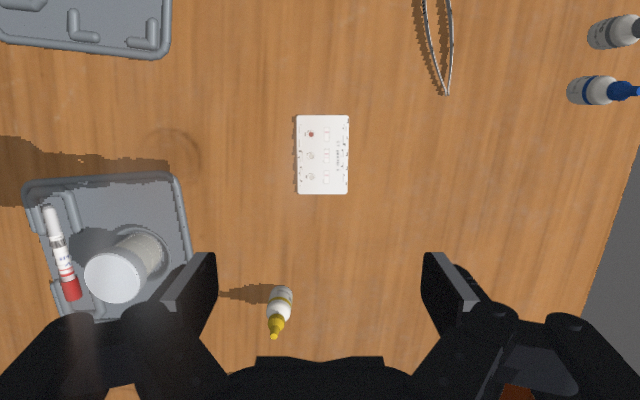

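The cassette is at (323,154), face up, with its features visible. World centre is (699,−31), yaw about 95.3°.

Call:
{"fn": "play_rows", "kwargs": {
  "increments": [
    {"dx":1.0,"dy":0.15,"dz":4,"roll":-0.3,"grip":50},
    {"dx":1.0,"dy":0.15,"dz":9,"roll":-0.3,"grip":50},
    {"dx":1.0,"dy":0.15,"dz":14,"roll":-0.3,"grip":50},
    {"dx":1.0,"dy":0.15,"dz":17.5,"roll":-0.3,"grip":50},
    {"dx":1.0,"dy":0.15,"dz":19,"roll":-0.3,"grip":50},
    {"dx":1.0,"dy":0.15,"dz":19.7,"roll":-0.3,"grip":50},
    {"dx":1.0,"dy":0.15,"dz":19.7,"roll":-0.3,"grip":50},
    {"dx":1.0,"dy":0.15,"dz":19.7,"roll":-0.3,"grip":50}
  ]
}}

```text
time_s: 15.85
position: [0.7013, -0.0305, 0.0205]
orientation: [0.674, 0.739, 0.001, 0.001]
contact_force: [-0.2, 0.4, 0.9]
opening: 0.802
finger_force: 0.0
```

Call:
{"fn": "play_rows", "kwargs": {
  "increments": [
    {"dx":0,"dy":0,"dz":0,"roll":0,"grip":255},
    {"dx":0,"dy":0,"dz":0,"roll":0,"grip":255},
    {"dx":0,"dy":0,"dz":0,"roll":0,"grip":255},
    {"dx":0,"dy":0,"dz":0,"roll":0,"grip":255}
  ],
  "squeeze": 20
}}

```text
time_s: 16.25
position: [0.7031, -0.0306, 0.0235]
orientation: [0.674, 0.739, 0.002, 0.003]
contact_force: [-11.3, -0.9, 22.4]
opening: 0.131
finger_force: 9.6
```

Call:
{"fn": "play_rows", "kwargs": {
  "increments": [
    {"dx":0,"dy":0,"dz":-1.0,"roll":0,"grip":200},
    {"dx":0,"dy":0,"dz":-2,"roll":0,"grip":50},
    {"dx":0,"dy":0,"dz":-6,"roll":0,"grip":0},
    {"dx":0,"dy":0,"dz":-11,"roll":0,"grip":0},
    {"dx":0,"dy":0,"dz":-16,"roll":0,"grip":0},
    {"dx":0,"dy":0,"dz":-19.5,"roll":0,"grip":0},
    {"dx":0,"dy":0,"dz":-19.5,"roll":0,"grip":0},
    {"dx":0,"dy":0,"dz":-19.5,"roll":0,"grip":0}
  ]
}}

```text
time_s: 17.05
position: [0.7, -0.0303, 0.2147]
orientation: [0.674, 0.739, 0.001, 0.001]
contact_force: [-0.5, 0.2, -0.0]
opening: 0.999
finger_force: 0.0
```

```bash
python3 - <<'E'
from h import *
for i in range(3):
    c=cam('wrist'); print(read_state()['position'])
save(c,'w8.png')
for r in cut_out('cassette_center','wrist')[:2]:
    p=pca(c,r['pixels'],.004); print(r['score'],r['box'],p); 
go(*p[1],21,95)
E
```

```text
[ 0.6992179  -0.03029213  0.21297628]
[ 0.69882349 -0.03026853  0.2119715 ]
[ 0.69873507 -0.03028726  0.21151057]Traceback (most recent call last):
  File "<stdin>", line 7, in <module>
NameError: name 'p' is not defined. Did you mean: 'np'?
```

View pics/w8.png

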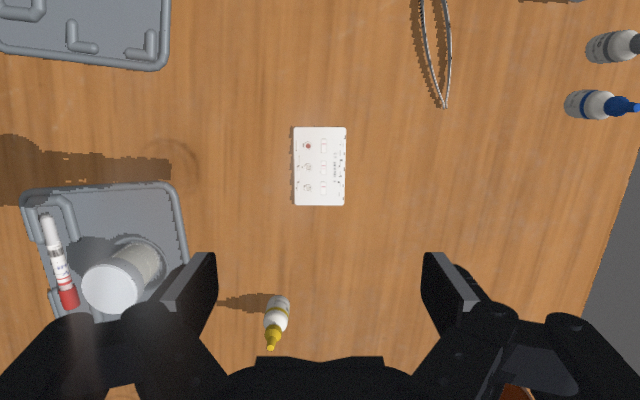

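The cassette is still flat and barely moved, at (319,166). The fingers slid over its top because the arm was still settling about 2.5 mm high. I'll redo it, feeling for the bench this time.

```bash
python3 - <<'E'
from h import *
c=cam('wrist'); a=c['img'][115:220,280:360].min(2)>150
m=np.zeros((400,640),bool); m[115:220,280:360]=a
p=pca(c,m,.004); print(p,read_state()['position'])
go(*p[1],20,95.3)
E
```

```text
(array([697.9, -30.1]), array([698. , -31.2]), array([50. , 77.3]), 5.0, np.float64(94.4)) [ 0.69895738 -0.03026306  0.21150281]
t 17.3 pos [699.  -30.3 211.5] psi 95.3 -> dxyz cm [-0.09 -0.05 19.15] roll 0.0
```

Call:
{"fn": "play_rows", "kwargs": {
  "increments": [
    {"dx":-0.05,"dy":-0.1,"dz":4,"roll":0.2,"grip":76},
    {"dx":-0.05,"dy":-0.1,"dz":9,"roll":0.2,"grip":76},
    {"dx":-0.05,"dy":-0.1,"dz":14,"roll":0.2,"grip":76},
    {"dx":-0.05,"dy":-0.1,"dz":17.5,"roll":0.2,"grip":76},
    {"dx":-0.05,"dy":-0.1,"dz":19,"roll":0.2,"grip":76},
    {"dx":-0.05,"dy":-0.1,"dz":19.3,"roll":0.2,"grip":76},
    {"dx":-0.05,"dy":-0.1,"dz":19.3,"roll":0.2,"grip":76},
    {"dx":-0.05,"dy":-0.1,"dz":19.3,"roll":0.2,"grip":76},
    {"dx":-0.05,"dy":-0.1,"dz":19.3,"roll":0.2,"grip":76},
    {"dx":-0.05,"dy":-0.1,"dz":19.3,"roll":0.2,"grip":76},
    {"dx":-0.05,"dy":-0.1,"dz":19.3,"roll":0.2,"grip":76}
  ]
}}

```text
time_s: 18.4
position: [0.6994, -0.0309, 0.0213]
orientation: [0.675, 0.738, 0.0, 0.001]
contact_force: [-0.8, -0.1, 0.1]
opening: 0.698
finger_force: 0.0
```

Call:
{"fn": "play_rows", "kwargs": {
  "increments": [
    {"dx":0,"dy":0,"dz":0.2,"roll":0,"grip":76},
    {"dx":0,"dy":0,"dz":0.2,"roll":0,"grip":76},
    {"dx":0,"dy":0,"dz":0.2,"roll":0,"grip":76}
  ]
}}

```text
time_s: 18.7
position: [0.6988, -0.0309, 0.0181]
orientation: [0.675, 0.738, -0.0, -0.0]
contact_force: [0.1, -0.9, 0.1]
opening: 0.703
finger_force: 0.0
```

Call:
{"fn": "play_rows", "kwargs": {
  "increments": [
    {"dx":0,"dy":0,"dz":0.2,"roll":0,"grip":76},
    {"dx":0,"dy":0,"dz":0.2,"roll":0,"grip":76},
    {"dx":0,"dy":0,"dz":0.2,"roll":0,"grip":76}
  ]
}}

```text
time_s: 19.0
position: [0.6988, -0.0309, 0.0161]
orientation: [0.675, 0.738, -0.0, -0.0]
contact_force: [0.1, 0.4, 0.3]
opening: 0.705
finger_force: 0.0
```

Call:
{"fn": "play_rows", "kwargs": {
  "increments": [
    {"dx":0,"dy":0,"dz":0.2,"roll":0,"grip":76},
    {"dx":0,"dy":0,"dz":0.2,"roll":0,"grip":76},
    {"dx":0,"dy":0,"dz":0.2,"roll":0,"grip":76}
  ]
}}

```text
time_s: 19.3
position: [0.6988, -0.0309, 0.0142]
orientation: [0.675, 0.738, -0.0, -0.0]
contact_force: [0.7, 0.3, 0.0]
opening: 0.704
finger_force: 0.0
```

Call:
{"fn": "play_rows", "kwargs": {
  "increments": [
    {"dx":0,"dy":0,"dz":0.2,"roll":0,"grip":76},
    {"dx":0,"dy":0,"dz":0.2,"roll":0,"grip":76},
    {"dx":0,"dy":0,"dz":0.2,"roll":0,"grip":76}
  ]
}}

```text
time_s: 19.6
position: [0.699, -0.0309, 0.014]
orientation: [0.675, 0.738, 0.0, 0.0]
contact_force: [-5.3, 1.0, 14.5]
opening: 0.703
finger_force: 7.5
```

Call:
{"fn": "play_rows", "kwargs": {
  "increments": [
    {"dx":0,"dy":0,"dz":0.1,"roll":0,"grip":76},
    {"dx":0,"dy":0,"dz":0.1,"roll":0,"grip":76},
    {"dx":0,"dy":0,"dz":0.1,"roll":0,"grip":76}
  ]
}}

```text
time_s: 19.9
position: [0.699, -0.0309, 0.0139]
orientation: [0.675, 0.738, 0.0, 0.0]
contact_force: [-8.6, 0.2, 23.1]
opening: 0.7
finger_force: 11.6
```

Call:
{"fn": "play_rows", "kwargs": {
  "increments": [
    {"dx":0,"dy":0,"dz":-0.57,"roll":0,"grip":76},
    {"dx":0,"dy":0,"dz":-0.57,"roll":0,"grip":76},
    {"dx":0,"dy":0,"dz":-0.57,"roll":0,"grip":76},
    {"dx":0,"dy":0,"dz":-0.57,"roll":0,"grip":95},
    {"dx":0,"dy":0,"dz":-0.57,"roll":0,"grip":115},
    {"dx":0,"dy":0,"dz":-0.57,"roll":0,"grip":135},
    {"dx":0,"dy":0,"dz":-0.57,"roll":0,"grip":135},
    {"dx":0,"dy":0,"dz":-0.57,"roll":0,"grip":135}
  ],
  "squeeze": 20
}}

```text
time_s: 20.7
position: [0.6988, -0.0309, 0.0168]
orientation: [0.675, 0.738, -0.0, -0.0]
contact_force: [-0.2, -0.4, -0.5]
opening: 0.574
finger_force: 20.7
```

```bash
python3 - <<'E'
from h import *
go(502,113,180,87.1)
E
```

```text
t 20.7 pos [698.8 -30.9  16.8] psi 95.1 -> dxyz cm [ 16.08 -18.32 -16.32] roll 8.0
```

Call:
{"fn": "play_rows", "kwargs": {
  "increments": [
    {"dx":0,"dy":0,"dz":-1,"roll":0,"grip":135},
    {"dx":0,"dy":0,"dz":-4,"roll":0,"grip":135},
    {"dx":0,"dy":0,"dz":-8,"roll":0,"grip":135},
    {"dx":2,"dy":-2.3,"dz":-12,"roll":2,"grip":135},
    {"dx":5,"dy":-5.7,"dz":-15,"roll":4,"grip":135},
    {"dx":8,"dy":-9.1,"dz":-16,"roll":6,"grip":135},
    {"dx":11,"dy":-12.5,"dz":-16,"roll":8,"grip":135},
    {"dx":14,"dy":-16,"dz":-16,"roll":8,"grip":135},
    {"dx":16.1,"dy":-18.3,"dz":-16,"roll":8,"grip":135},
    {"dx":16.1,"dy":-18.3,"dz":-16,"roll":8,"grip":135},
    {"dx":16.1,"dy":-18.3,"dz":-16,"roll":8,"grip":135},
    {"dx":16.1,"dy":-18.3,"dz":-16,"roll":8,"grip":135}
  ]
}}

```text
time_s: 21.9
position: [0.5034, 0.1129, 0.1776]
orientation: [0.725, 0.689, 0.001, 0.0]
contact_force: [0.7, 0.8, -0.5]
opening: 0.577
finger_force: 21.0
```

```bash
python3 - <<'E'
from h import *
c=cam('wrist'); save(c,'w9.png')
for r in cut_out('rapid_tray','wrist')[:2]: print(r['score'],r['box'],pca(c,r['pixels'],.008))
go(502,113,180,87.1)
E
```

```text
0.66 [278.8, 127.8, 215.2, 239.9] (array([467.9, 172.3]), array([472.6, 146.4]), array([198.6, 168.5]), 87.3, np.float64(-136.4))
0.56 [320.0, 252.9, 124.3, 165.5] (array([500. ,  39.7]), array([499.9,  33.3]), array([169.9, 108. ]), 86.6, np.float64(86.4))
t 22.0 pos [503.3 112.6 177.2] psi 87.1 -> dxyz cm [ 0.03 -0.13 -0.28] roll -0.0
```

View pics/w9.png

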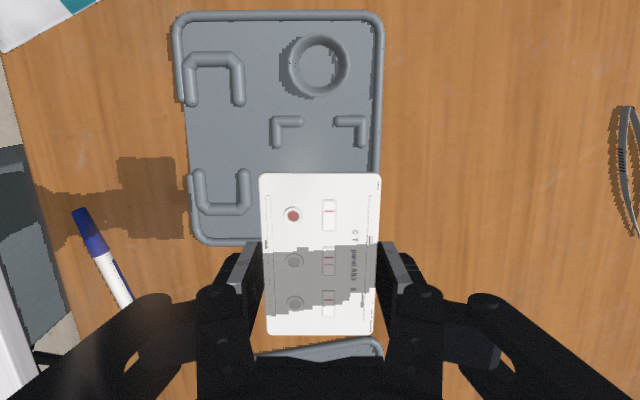

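The cassette is held level. The rapid tray shows its dropper ring at (318,67), the upper corner ribs at columns 276/363 (row 121), and the trough legs at columns 190/238 (row 80).

```bash
python3 - <<'E'
from h import *
c=cam('wrist')
P=np.r_[world(c,[[318,67]],.013),world(c,[[276,138],[363,138],[288,121],[350,120]],.008),world(c,[[190,85],[238,85],[200,190],[243,190],[214,58]],.009)]*1000
th=np.radians(-2.9);A=np.array([[np.cos(th),-np.sin(th)],[np.sin(th),np.cos(th)]])
print(P.round(1)); print(((P[:,:2]-[472.3,150.5])@A).round(1))
# mask of tray edges
r=cut_out('rapid_tray','wrist')[0]['pixels']
for row in (60,150): 
    u=np.nonzero(r[row])[0][[0,-1]]; print(row,u,((world(c,[[x,row] for x in u],.008)[:,:2]*1000-[472.3,150.5])@A).round(1))
v=np.nonzero(r[:,250])[0][[0,-1]]; v2=np.nonzero(r[:,340])[0][:1]; print(((world(c,[[250,v[0]],[340,v2[0]]],.008)[:,:2]*1000-[472.3,150.5])@A).round(1))
print(A@[32,-36]+[472.3,150.5])
E
```

```text
[[506.9 200.9  13. ]
 [468.8 146.8   8. ]
 [541.6 143.    8. ]
 [479.9 160.2   8. ]
 [531.1 158.4   8. ]
 [403.2 193.2   9. ]
 [442.  190.9   9. ]
 [398.6 105.4   9. ]
 [436.3 103.4   9. ]
 [425.3 212.5   9. ]]
[[ 32.   52. ]
 [ -3.3  -3.9]
 [ 69.5  -4. ]
 [  7.1  10.1]
 [ 58.3  10.8]
 [-71.2  39.2]
 [-32.3  38.8]
 [-71.3 -48.8]
 [-33.5 -48.8]
 [-50.1  59.5]]
60 [174 384] [[-82.6  58.5]
 [ 84.2  57.7]]
150 [189 381] [[-77.7 -13.8]
 [ 85.1 -14.1]]
[[-20.   94.2]
 [ 48.9  94. ]]
[502.43767359 112.92712906]
```

Call:
{"fn": "play_rows", "kwargs": {
  "increments": [
    {"dx":-0.05,"dy":0,"dz":4,"roll":0,"grip":135},
    {"dx":-0.05,"dy":0,"dz":9,"roll":0,"grip":135},
    {"dx":-0.05,"dy":0,"dz":12.5,"roll":0,"grip":135},
    {"dx":-0.05,"dy":0,"dz":14.5,"roll":0,"grip":135},
    {"dx":-0.05,"dy":0,"dz":15.3,"roll":0,"grip":135},
    {"dx":-0.05,"dy":0,"dz":15.7,"roll":0,"grip":135},
    {"dx":-0.05,"dy":0,"dz":15.7,"roll":0,"grip":135},
    {"dx":-0.05,"dy":0,"dz":15.7,"roll":0,"grip":135},
    {"dx":-0.05,"dy":0,"dz":15.7,"roll":0,"grip":135},
    {"dx":-0.05,"dy":0,"dz":15.7,"roll":0,"grip":135},
    {"dx":-0.05,"dy":0,"dz":15.7,"roll":0,"grip":135}
  ]
}}

```text
time_s: 23.2
position: [0.5025, 0.1128, 0.0204]
orientation: [0.725, 0.689, 0.0, 0.0]
contact_force: [-0.5, 0.2, -0.6]
opening: 0.575
finger_force: 21.4
```

Call:
{"fn": "play_rows", "kwargs": {
  "increments": [
    {"dx":0,"dy":0,"dz":0,"roll":0,"grip":95},
    {"dx":0,"dy":0,"dz":0,"roll":0,"grip":85},
    {"dx":0,"dy":0,"dz":0,"roll":0,"grip":80},
    {"dx":0,"dy":0,"dz":-0.5,"roll":0,"grip":80},
    {"dx":0,"dy":0,"dz":-3,"roll":0,"grip":80},
    {"dx":0,"dy":0,"dz":-8,"roll":0,"grip":0},
    {"dx":0,"dy":0,"dz":-13,"roll":0,"grip":0},
    {"dx":0,"dy":0,"dz":-18,"roll":0,"grip":0},
    {"dx":0,"dy":0,"dz":-19,"roll":0,"grip":0},
    {"dx":0,"dy":0,"dz":-19,"roll":0,"grip":0},
    {"dx":0,"dy":0,"dz":-19,"roll":0,"grip":0}
  ]
}}

```text
time_s: 24.3
position: [0.5015, 0.1125, 0.209]
orientation: [0.725, 0.689, -0.001, -0.0]
contact_force: [-0.2, 0.8, -0.3]
opening: 1.001
finger_force: 0.0
```

```bash
python3 - <<'E'
from h import *
c=cam('wrist'); save(c,'w10.png'); np.savez('w10.npz',**{k:np.array(v) for k,v in c.items()})
for r in cut_out('cassette_center','wrist')[:2]: print(r['score'],r['box'],pca(c,r['pixels'],.007))
for r in cut_out('rapid_tray','wrist')[:2]: print(r['score'],r['box'],pca(c,r['pixels'],.008))
go(665,-190,215,95)
E
```

```text
0.84 [322.6, 165.2, 58.2, 81.4] (array([502.5, 114.5]), array([502.5, 113.5]), array([77.6, 51.8]), 87.1, np.float64(88.1))
0.81 [282.8, 123.6, 191.2, 216.5] (array([470.6, 159.5]), array([472.8, 146.4]), array([198.8, 170.2]), 87.4, np.float64(76.9))
t 24.4 pos [501.1 112.4 208. ] psi 87.1 -> dxyz cm [-29.38  17.89  -0.73] roll -7.9
```

View pics/w10.png

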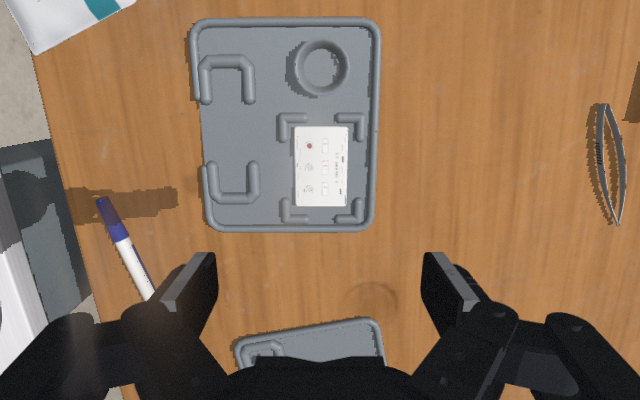

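The cassette lies flat between the four ribs at (322,166), a few mm toward the upper pair but inside. Now the dropper.

Call:
{"fn": "play_rows", "kwargs": {
  "increments": [
    {"dx":-4,"dy":2.4,"dz":0,"roll":-4,"grip":0},
    {"dx":-8,"dy":4.8,"dz":0,"roll":-8,"grip":0},
    {"dx":-12,"dy":7.2,"dz":0,"roll":-8,"grip":0},
    {"dx":-16,"dy":9.7,"dz":0,"roll":-8,"grip":0},
    {"dx":-20,"dy":12.1,"dz":0,"roll":-8,"grip":0},
    {"dx":-24,"dy":14.6,"dz":0,"roll":-8,"grip":0},
    {"dx":-28,"dy":17,"dz":0,"roll":-8,"grip":0},
    {"dx":-29.4,"dy":17.9,"dz":0,"roll":-8,"grip":0},
    {"dx":-29.4,"dy":17.9,"dz":0,"roll":-8,"grip":0},
    {"dx":-29.4,"dy":17.9,"dz":0,"roll":-8,"grip":0},
    {"dx":-29.4,"dy":17.9,"dz":0,"roll":-8,"grip":0}
  ]
}}

```text
time_s: 25.55
position: [0.6653, -0.1884, 0.2093]
orientation: [0.675, 0.738, -0.0, -0.001]
contact_force: [0.5, -0.3, -0.7]
opening: 1.003
finger_force: 0.0
```

```bash
python3 - <<'E'
from h import *
c=cam('wrist'); save(c,'w11.png')
for r in spot_point('dropper_center','wrist')[:2]: print(r['score'],r['xy'],world(c,r['xy'],.0355))
for r in cut_out('dropper_center','wrist')[:2]:
    print(r['score'],r['box'],pca(c,r['pixels'],.03)); v,u=np.nonzero(r['pixels'])
    P=world(c,np.c_[u,v],.0)*1000
    for row in range(v.min(),v.max()+1,3): q=u[v==row]; print(row,q.min(),q.max(),end=' | ')
# project model at candidates to compare
for X in ((665,-185),(665,-180),(668,-182)):
    print(X,[pix(c,np.array([[X[0],X[1],z]])/1000).round(0).tolist() for z in (0,46,71)])
go(665,-182,34,95)
E
```

```text
0.9 [320.9, 178.5] [[ 0.66643194 -0.19187794  0.0355    ]]
0.6 [281.2, 295.4] [[ 0.63852755 -0.31246806  0.0355    ]]
0.83 [322.7, 174.3, 26.6, 33.3] (array([ 667.4, -188.1]), array([ 667.6, -188.3]), array([27.5, 27.5]), 50.5, np.float64(97.4))
156 320 323 | 159 315 330 | 162 312 333 | 165 311 334 | 168 309 335 | 171 309 336 | 174 308 336 | 177 309 336 | 180 310 335 | 183 312 334 | 186 315 331 | 189 319 327 | (665, -185) [[[320.0, 163.0]], [[320.0, 173.0]], [[320.0, 181.0]]]
(665, -180) [[[320.0, 158.0]], [[321.0, 168.0]], [[321.0, 175.0]]]
(668, -182) [[[323.0, 160.0]], [[324.0, 170.0]], [[324.0, 177.0]]]
t 25.7 pos [ 665.9 -188.7  210.1] psi 95.2 -> dxyz cm [ 0.67 -0.03 17.61] roll 0.2
```

```bash
python3 - <<'E'
import cv2,numpy as np
a=cv2.resize(cv2.imread('pics/w11.png')[90:260,200:440],None,fx=3,fy=3,interpolation=2)
cv2.imwrite('pics/w11c.png',a)
E
```

```text
(no output)
```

View pics/w11c.png

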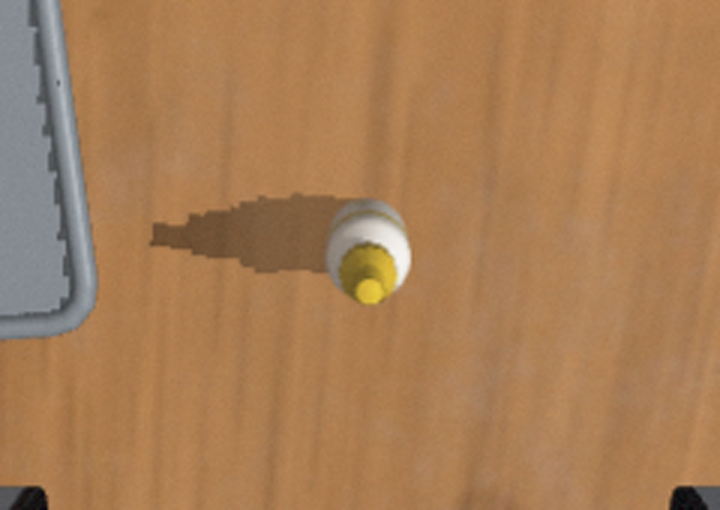

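The dropper stands at about (323,175), upright, with its nozzle tip at (323,187). That puts its axis at about (667.5,−189).

Call:
{"fn": "play_rows", "kwargs": {
  "increments": [
    {"dx":-0.05,"dy":0.15,"dz":3,"roll":0,"grip":60},
    {"dx":-0.05,"dy":0.15,"dz":7.5,"roll":0,"grip":60},
    {"dx":-0.05,"dy":0.15,"dz":12,"roll":0,"grip":60},
    {"dx":-0.05,"dy":0.15,"dz":15.5,"roll":0,"grip":60},
    {"dx":-0.05,"dy":0.15,"dz":17.2,"roll":0,"grip":60},
    {"dx":-0.05,"dy":0.15,"dz":17.6,"roll":0,"grip":60},
    {"dx":-0.05,"dy":0.15,"dz":17.6,"roll":0,"grip":60},
    {"dx":-0.05,"dy":0.15,"dz":17.6,"roll":0,"grip":60},
    {"dx":-0.05,"dy":0.15,"dz":17.6,"roll":0,"grip":60},
    {"dx":-0.05,"dy":0.15,"dz":17.6,"roll":0,"grip":120},
    {"dx":-0.05,"dy":0.15,"dz":17.6,"roll":0,"grip":160},
    {"dx":-0.05,"dy":0.15,"dz":17.6,"roll":0,"grip":255},
    {"dx":-0.05,"dy":0.15,"dz":17.6,"roll":0,"grip":255},
    {"dx":-0.05,"dy":0.15,"dz":17.6,"roll":0,"grip":255}
  ],
  "squeeze": 25
}}

```text
time_s: 27.1
position: [0.6679, -0.1904, 0.0345]
orientation: [0.675, 0.738, 0.0, 0.0]
contact_force: [-1.2, 0.3, 5.8]
opening: 0.278
finger_force: 24.4
```

```bash
python3 - <<'E'
from h import *
print(read_state()['opening'],read_state()['finger_force'],read_state()['contact_force'])
go(507.5,202,194,87.1)
E
```

```text
0.27848451878881136 24.436582624912262 [-1.22640294  0.28592831  5.78027783]
t 27.1 pos [ 667.9 -190.4   34.5] psi 95.1 -> dxyz cm [ 40.51 -12.48 -15.96] roll 8.0
```

Call:
{"fn": "play_rows", "kwargs": {
  "increments": [
    {"dx":0,"dy":0,"dz":-2,"roll":0,"grip":255},
    {"dx":0,"dy":0,"dz":-6,"roll":0,"grip":255},
    {"dx":2,"dy":-0.6,"dz":-10,"roll":0,"grip":255},
    {"dx":6,"dy":-1.9,"dz":-14,"roll":4,"grip":255},
    {"dx":10.5,"dy":-3.3,"dz":-16,"roll":8,"grip":255},
    {"dx":15,"dy":-4.6,"dz":-16,"roll":8,"grip":255},
    {"dx":19.5,"dy":-6,"dz":-16,"roll":8,"grip":255},
    {"dx":24,"dy":-7.4,"dz":-16,"roll":8,"grip":255},
    {"dx":28.5,"dy":-8.8,"dz":-16,"roll":8,"grip":255},
    {"dx":33,"dy":-10.2,"dz":-16,"roll":8,"grip":255},
    {"dx":37,"dy":-11.4,"dz":-16,"roll":8,"grip":255},
    {"dx":39.5,"dy":-12.2,"dz":-16,"roll":8,"grip":255},
    {"dx":40.5,"dy":-12.5,"dz":-16,"roll":8,"grip":255},
    {"dx":40.5,"dy":-12.5,"dz":-16,"roll":8,"grip":255},
    {"dx":40.5,"dy":-12.5,"dz":-16,"roll":8,"grip":255},
    {"dx":40.5,"dy":-12.5,"dz":-16,"roll":8,"grip":255}
  ]
}}

```text
time_s: 28.7
position: [0.5077, 0.2008, 0.1939]
orientation: [0.725, 0.689, -0.0, 0.0]
contact_force: [0.4, 0.5, 0.1]
opening: 0.279
finger_force: 24.6
```

```bash
python3 - <<'E'
from h import *
c=cam('wrist'); save(c,'w12.png')
for r in cut_out('rapid_tray','wrist')[:2]: print(r['score'],r['box'],pca(c,r['pixels'],.008))
# rectify: top-down map at z=13 mm, 0.5 mm/px, rows = -x, cols = -y
xs,ys=np.meshgrid(np.arange(560,460,-.5),np.arange(250,150,-.5),indexing='ij')
uv=pix(c,np.c_[xs.ravel(),ys.ravel(),np.full(xs.size,13.)]/1000).astype(np.float32).reshape(200,200,2)
im=cv2.remap(c['img'],uv[...,0],uv[...,1],cv2.INTER_LINEAR); g=cv2.medianBlur(cv2.cvtColor(im,cv2.COLOR_RGB2GRAY),5)
cv2.imwrite('pics/rect.png',cv2.resize(im,None,fx=3,fy=3)[...,::-1])
h=cv2.HoughCircles(g,cv2.HOUGH_GRADIENT,1.5,10,param1=80,param2=15,minRadius=35,maxRadius=60)
for q in h[0][:5]: print('x %.1f y %.1f r %.1f'%(560-q[1]/2,250-q[0]/2,q[2]/2))
go(507.5,202,194,87.1)
E
```

```text
0.85 [284.0, 219.4, 185.4, 194.9] (array([468.4, 183.4]), array([473.2, 147.9]), array([198.8, 169.6]), 87.1, np.float64(-152.6))
x 507.1 y 204.6 r 22.8
x 498.9 y 203.9 r 23.5
x 501.9 y 208.4 r 28.8
x 520.6 y 213.6 r 29.6
x 505.6 y 199.4 r 25.5
t 28.8 pos [507.6 200.8 193.9] psi 87.0 -> dxyz cm [ 0.12 -0.02 -0.01] roll -0.1
```

View pics/rect.png

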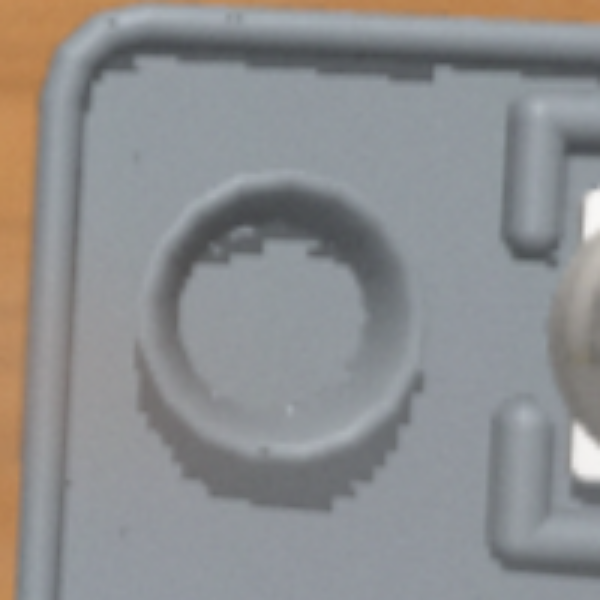

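The rectified view shows the ring centred at about (280,317), which is world (507.2,203.5). Lowering the bottle in.

Call:
{"fn": "play_rows", "kwargs": {
  "increments": [
    {"dx":0.22,"dy":-0.03,"dz":4,"roll":0,"grip":255},
    {"dx":0.22,"dy":-0.03,"dz":8.5,"roll":0,"grip":255},
    {"dx":0.22,"dy":-0.03,"dz":12,"roll":0,"grip":255},
    {"dx":0.22,"dy":-0.03,"dz":13.7,"roll":0,"grip":255},
    {"dx":0.22,"dy":-0.03,"dz":14.7,"roll":0,"grip":255},
    {"dx":0.22,"dy":-0.03,"dz":15.3,"roll":0,"grip":255},
    {"dx":0.22,"dy":-0.03,"dz":15.65,"roll":0,"grip":255},
    {"dx":0.22,"dy":-0.03,"dz":15.65,"roll":0,"grip":255},
    {"dx":0.22,"dy":-0.03,"dz":15.65,"roll":0,"grip":255},
    {"dx":0.22,"dy":-0.03,"dz":15.65,"roll":0,"grip":255}
  ]
}}

```text
time_s: 29.8
position: [0.5074, 0.2043, 0.0382]
orientation: [0.725, 0.689, 0.001, 0.0]
contact_force: [-0.7, -0.1, -0.1]
opening: 0.283
finger_force: 24.7
```

Call:
{"fn": "play_rows", "kwargs": {
  "increments": [
    {"dx":0,"dy":0,"dz":0.05,"roll":0,"grip":255},
    {"dx":0,"dy":0,"dz":0.05,"roll":0,"grip":255},
    {"dx":0,"dy":0,"dz":0.05,"roll":0,"grip":255}
  ]
}}

```text
time_s: 30.1
position: [0.5073, 0.2043, 0.0375]
orientation: [0.725, 0.689, 0.0, 0.0]
contact_force: [-1.3, -0.2, 6.6]
opening: 0.286
finger_force: 25.1
```

Call:
{"fn": "play_rows", "kwargs": {
  "increments": [
    {"dx":0,"dy":0,"dz":0,"roll":0,"grip":170},
    {"dx":0,"dy":0,"dz":0,"roll":0,"grip":150},
    {"dx":0,"dy":0,"dz":0,"roll":0,"grip":120},
    {"dx":0,"dy":0,"dz":0,"roll":0,"grip":80},
    {"dx":0,"dy":0,"dz":-1.5,"roll":0,"grip":60},
    {"dx":0,"dy":0,"dz":-5,"roll":0,"grip":40},
    {"dx":0,"dy":0,"dz":-10,"roll":0,"grip":0},
    {"dx":0,"dy":0,"dz":-15,"roll":0,"grip":0},
    {"dx":0,"dy":0,"dz":-18,"roll":0,"grip":0},
    {"dx":0,"dy":0,"dz":-18,"roll":0,"grip":0},
    {"dx":0,"dy":0,"dz":-18,"roll":0,"grip":0}
  ]
}}

```text
time_s: 31.2
position: [0.5071, 0.2042, 0.2183]
orientation: [0.725, 0.689, 0.001, 0.0]
contact_force: [0.0, -0.3, 0.1]
opening: 1.001
finger_force: 0.0
```

```bash
python3 - <<'E'
from h import *
c=cam('wrist'); save(c,'w13.png')
for l,z in (('dropper_center',.03),('cassette_center',.007),('rapid_tray',.008)):
  for r in cut_out(l,'wrist')[:1]: print(l,r['score'],r['box'],pca(c,r['pixels'],z))
print('expected upright', [pix(c,np.array([[507.3,204,z]])/1000).round(1).tolist() for z in (3,49,74)])
# nozzle (yellow) centroid
r=cut_out('dropper_center','wrist'); h=cv2.cvtColor(c['img'],cv2.COLOR_RGB2HSV)
if r: m=r[0]['pixels']&(h[...,1]>140)&(h[...,0]>18)&(h[...,0]<35); print('yellow',np.argwhere(m).mean(0)[::-1],m.sum(), 'rows',np.argwhere(m)[:,0].min(),np.argwhere(m)[:,0].max())
go(457,378,215,63.5)
E
```

```text
dropper_center 0.83 [319.3, 168.8, 25.8, 31.7] (array([507.4, 206. ]), array([507.3, 206.1]), array([30.8, 23.9]), 87.1, np.float64(84.9))
cassette_center 0.63 [320.1, 249.6, 48.5, 71.9] (array([502.7, 114.5]), array([502.7, 113.2]), array([77.9, 49.3]), 86.4, np.float64(84.8))
rapid_tray 0.68 [286.5, 214.9, 171.6, 182.7] (array([470.6, 159.9]), array([473.1, 147.8]), array([198.4, 168.6]), 87.3, np.float64(82.2))
expected upright [[[319.1, 165.0]], [[319.2, 175.8]], [[319.2, 183.2]]]
yellow [321.19101124 176.73595506] 178 rows 168 185
t 31.4 pos [506.2 203.8 215.7] psi 87.1 -> dxyz cm [17.15 -5.79  0.06] roll 23.6
```

The dropper touched down with 6.6 N and stands as predicted. The last item is the plain tube.

Call:
{"fn": "play_rows", "kwargs": {
  "increments": [
    {"dx":4,"dy":-1.4,"dz":0,"roll":6,"grip":0},
    {"dx":8,"dy":-2.7,"dz":0,"roll":12,"grip":0},
    {"dx":12,"dy":-4,"dz":0,"roll":18,"grip":0},
    {"dx":15.5,"dy":-5.2,"dz":0,"roll":23.6,"grip":0},
    {"dx":17.1,"dy":-5.8,"dz":0,"roll":23.6,"grip":0},
    {"dx":17.1,"dy":-5.8,"dz":0,"roll":23.6,"grip":0},
    {"dx":17.1,"dy":-5.8,"dz":0,"roll":23.6,"grip":0},
    {"dx":17.1,"dy":-5.8,"dz":0,"roll":23.6,"grip":0}
  ]
}}

```text
time_s: 32.25
position: [0.4579, 0.3765, 0.2166]
orientation: [0.85, 0.526, -0.001, 0.0]
contact_force: [-0.4, 0.5, 0.5]
opening: 0.998
finger_force: 0.0
```

```bash
python3 - <<'E'
from h import *
c=cam('wrist'); save(c,'w14.png')
for r in spot_point('plain_tube_center','wrist')[:2]: print(r['score'],r['xy'],world(c,r['xy'],.0065))
for r in cut_out('plain_tube_center','wrist')[:2]: p=pca(c,r['pixels'],.0065);print(r['score'],r['box'],p); go(*p[1],21,p[4]%180)
E
```

```text
0.9 [317.6, 159.8] [[0.45968335 0.38197656 0.0065    ]]
0.91 [318.0, 162.3, 19.3, 102.5] (array([457.9, 380.2]), array([457.8, 379.3]), array([100.9,  13.9]), 63.1, np.float64(63.3))
t 32.4 pos [458.1 376.8 217. ] psi 63.5 -> dxyz cm [ 0.22 -0.14 19.6 ] roll 0.2
```

Call:
{"fn": "play_rows", "kwargs": {
  "increments": [
    {"dx":0.25,"dy":-0.1,"dz":4,"roll":0.2,"grip":110},
    {"dx":0.25,"dy":-0.1,"dz":9,"roll":0.2,"grip":110},
    {"dx":0.25,"dy":-0.1,"dz":14,"roll":0.2,"grip":110},
    {"dx":0.25,"dy":-0.1,"dz":17.5,"roll":0.2,"grip":110},
    {"dx":0.25,"dy":-0.1,"dz":19,"roll":0.2,"grip":110},
    {"dx":0.25,"dy":-0.1,"dz":19.5,"roll":0.2,"grip":110},
    {"dx":0.25,"dy":-0.1,"dz":19.5,"roll":0.2,"grip":110},
    {"dx":0.25,"dy":-0.1,"dz":19.5,"roll":0.2,"grip":110},
    {"dx":0.25,"dy":-0.1,"dz":19.5,"roll":0.2,"grip":170},
    {"dx":0.25,"dy":-0.1,"dz":19.5,"roll":0.2,"grip":255},
    {"dx":0.25,"dy":-0.1,"dz":19.5,"roll":0.2,"grip":255},
    {"dx":0.25,"dy":-0.1,"dz":19.5,"roll":0.2,"grip":255},
    {"dx":0.25,"dy":-0.1,"dz":19.5,"roll":0.2,"grip":255}
  ],
  "squeeze": 25
}}

```text
time_s: 33.7
position: [0.4584, 0.381, 0.0232]
orientation: [0.851, 0.525, 0.001, -0.0]
contact_force: [0.0, -0.8, 7.7]
opening: 0.14
finger_force: 26.5
```

```bash
python3 - <<'E'
from h import *
C=np.array([472.9,147.3]);th=np.radians(-2.8)
t=C+[np.cos(th)*-54,np.sin(th)*-54]; print(t)
go(*t,180,87.2)
E
```

```text
[418.96446858 149.93788757]
t 33.7 pos [458.4 381.   23.2] psi 63.3 -> dxyz cm [-22.39   6.86 -15.71] roll -23.9
```

Call:
{"fn": "play_rows", "kwargs": {
  "increments": [
    {"dx":0,"dy":0,"dz":-3,"roll":0,"grip":255},
    {"dx":0,"dy":0,"dz":-8,"roll":0,"grip":255},
    {"dx":-2,"dy":0.6,"dz":-12,"roll":-5,"grip":255},
    {"dx":-6,"dy":1.8,"dz":-15,"roll":-11,"grip":255},
    {"dx":-10.5,"dy":3.2,"dz":-16,"roll":-17,"grip":255},
    {"dx":-15,"dy":4.6,"dz":-16,"roll":-23.9,"grip":255},
    {"dx":-19,"dy":5.8,"dz":-16,"roll":-23.9,"grip":255},
    {"dx":-21.5,"dy":6.6,"dz":-16,"roll":-23.9,"grip":255},
    {"dx":-22.4,"dy":6.9,"dz":-16,"roll":-23.9,"grip":255},
    {"dx":-22.4,"dy":6.9,"dz":-16,"roll":-23.9,"grip":255},
    {"dx":-22.4,"dy":6.9,"dz":-16,"roll":-23.9,"grip":255},
    {"dx":-22.4,"dy":6.9,"dz":-16,"roll":-23.9,"grip":255}
  ]
}}

```text
time_s: 34.9
position: [0.4194, 0.1504, 0.1821]
orientation: [0.724, 0.69, 0.0, 0.0]
contact_force: [0.7, -0.6, 0.3]
opening: 0.135
finger_force: 25.6
```

```bash
python3 - <<'E'
from h import *
c=cam('wrist'); save(c,'w15.png'); s=read_state()
for l,z in (('plain_tube_center',.18),('rapid_tray',.008)):
  for r in cut_out(l,'wrist')[:1]: print(l,r['score'],r['box'],pca(c,r['pixels'],z))
# rectify at z=9 in tray frame (guess), gradient profiles across trough legs
C=np.array([472.9,147.3]);th=np.radians(-2.8);A=np.array([[np.cos(th),-np.sin(th)],[np.sin(th),np.cos(th)]])
tx=np.arange(-92,-20,1.);ty=np.arange(-75,106,1.)
gx,gy=np.meshgrid(tx,ty,indexing='ij'); W=np.c_[gx.ravel(),gy.ravel()]@A.T+C
uv=pix(c,np.c_[W,np.full(len(W),9.)]/1000).astype(np.float32).reshape(*gx.shape,2)
g=cv2.cvtColor(cv2.remap(c['img'],uv[...,0],uv[...,1],cv2.INTER_LINEAR),cv2.COLOR_RGB2GRAY).astype(float)
for y0,y1 in ((32,50),(-50,-32)):
  print('x profile',y0,[(int(a),int(b)) for a,b in zip(tx,g[:,(ty>=y0)&(ty<=y1)].mean(1))])
print('y profile',[(int(a),int(b)) for a,b in zip(ty,g[(tx>-62)&(tx<-46)].mean(0)) if a>45])
go(419,149.9,180,87.2)
E
```

```text
plain_tube_center 0.8 [319.5, 253.1, 32.3, 214.2] (array([419.7, 158.6]), array([419.4, 154.3]), array([93.7, 11.7]), 87.4, np.float64(87.3))
rapid_tray 0.89 [383.9, 164.9, 204.4, 221.8] (array([475.7, 169.8]), array([472. , 147.8]), array([198. , 169.2]), 86.9, np.float64(116.4))
x profile 32 [(-92, 145), (-91, 145), (-90, 144), (-89, 126), (-88, 99), (-87, 99), (-86, 99), (-85, 95), (-84, 97), (-83, 118), (-82, 139), (-81, 156), (-80, 171), (-79, 160), (-78, 119), (-77, 122), (-76, 135), (-75, 146), (-74, 156), (-73, 168), (-72, 178), (-71, 172), (-70, 160), (-69, 152), (-68, 149), (-67, 155), (-66, 154), (-65, 154), (-64, 154), (-63, 154), (-62, 153), (-61, 154), (-60, 154), (-59, 154), (-58, 155), (-57, 154), (-56, 154), (-55, 154), (-54, 154), (-53, 154), (-52, 154), (-51, 154), (-50, 154), (-49, 154), (-48, 154), (-47, 154), (-46, 154), (-45, 154), (-44, 154), (-43, 153), (-42, 137), (-41, 98), (-40, 85), (-39, 89), (-38, 103), (-37, 118), (-36, 133), (-35, 146), (-34, 160), (-33, 168), (-32, 160), (-31, 152), (-30, 143), (-29, 137), (-28, 140), (-27, 142), (-26, 138), (-25, 13
[... 982 characters left out ...]
(50, 154), (51, 154), (52, 154), (53, 154), (54, 154), (55, 154), (56, 154), (57, 137), (58, 104), (59, 120), (60, 131), (61, 140), (62, 147), (63, 154), (64, 158), (65, 154), (66, 146), (67, 139), (68, 129), (69, 138), (70, 155), (71, 155), (72, 154), (73, 155), (74, 155), (75, 155), (76, 155), (77, 156), (78, 156), (79, 155), (80, 155), (81, 156), (82, 155), (83, 155), (84, 155), (85, 156), (86, 156), (87, 156), (88, 157), (89, 157), (90, 158), (91, 89), (92, 114), (93, 131), (94, 144), (95, 157), (96, 154), (97, 143), (98, 129), (99, 133), (100, 140), (101, 140), (102, 140), (103, 139), (104, 139), (105, 139)]
t 35.0 pos [419.1 150.2 181.9] psi 87.3 -> dxyz cm [-0.03 -0.    0.19] roll 0.1
```

Call:
{"fn": "play_rows", "kwargs": {
  "increments": [
    {"dx":-0.05,"dy":0,"dz":4,"roll":0,"grip":255},
    {"dx":-0.05,"dy":0,"dz":9,"roll":0,"grip":255},
    {"dx":-0.05,"dy":0,"dz":13,"roll":0,"grip":255},
    {"dx":-0.05,"dy":0,"dz":14.7,"roll":0,"grip":255},
    {"dx":-0.05,"dy":0,"dz":15.4,"roll":0,"grip":255},
    {"dx":-0.05,"dy":0,"dz":15.7,"roll":0,"grip":255},
    {"dx":-0.05,"dy":0,"dz":15.7,"roll":0,"grip":255},
    {"dx":-0.05,"dy":0,"dz":15.7,"roll":0,"grip":255},
    {"dx":-0.05,"dy":0,"dz":15.7,"roll":0,"grip":255},
    {"dx":-0.05,"dy":0,"dz":15.7,"roll":0,"grip":255}
  ]
}}

```text
time_s: 36.05
position: [0.4193, 0.1491, 0.0254]
orientation: [0.724, 0.69, 0.0, 0.0]
contact_force: [0.2, -0.4, -0.4]
opening: 0.14
finger_force: 26.7
```

Call:
{"fn": "play_rows", "kwargs": {
  "increments": [
    {"dx":0,"dy":0,"dz":0,"roll":0,"grip":190},
    {"dx":0,"dy":0,"dz":0,"roll":0,"grip":175},
    {"dx":0,"dy":0,"dz":0,"roll":0,"grip":175},
    {"dx":0,"dy":0,"dz":-0.5,"roll":0,"grip":175},
    {"dx":0,"dy":0,"dz":-3,"roll":0,"grip":175},
    {"dx":0,"dy":0,"dz":-8,"roll":0,"grip":100},
    {"dx":0,"dy":0,"dz":-13,"roll":0,"grip":0},
    {"dx":0,"dy":0,"dz":-18,"roll":0,"grip":0},
    {"dx":0,"dy":0,"dz":-21,"roll":0,"grip":0},
    {"dx":0,"dy":0,"dz":-21,"roll":0,"grip":0},
    {"dx":0,"dy":0,"dz":-21,"roll":0,"grip":0},
    {"dx":0,"dy":0,"dz":-21,"roll":0,"grip":0}
  ]
}}

```text
time_s: 37.25
position: [0.418, 0.1486, 0.2339]
orientation: [0.724, 0.69, -0.001, -0.0]
contact_force: [0.0, 0.5, -0.8]
opening: 0.996
finger_force: 0.0
```

```bash
python3 - <<'E'
from h import *
C=np.array([472.7,147.0]);th=np.radians(-2.8);A=np.array([[np.cos(th),-np.sin(th)],[np.sin(th),np.cos(th)]])
c=cam('wrist'); save(c,'w16.png')
for l,z in (('plain_tube_center',.0095),('cassette_center',.008),('dropper_center',.035)):
  for r in cut_out(l,'wrist')[:1]:
    p=pca(c,r['pixels'],z); print(l,r['score'],p,'tray',((p[1]-C)@A).round(1))
c=cam('top')
for l in Z:
  for r in cut_out(l,'top')[:2]: print(l,np.round(r['score'],2),pca(c,r['pixels'],Z[l])[1:4])
E
```

```text
plain_tube_center 0.9 (array([419.3, 148. ]), array([419. , 146.7]), array([100.3,  12.6]), 87.6, np.float64(87.3)) tray [-53.6  -2.9]
cassette_center 0.71 (array([501.4, 115.1]), array([501.5, 114. ]), array([78.4, 51.5]), 87.3, np.float64(86.3)) tray [ 30.4 -31.6]
dropper_center 0.9 (array([505. , 205.1]), array([505.4, 204.8]), array([24.4, 33.8]), 82.6, np.float64(172.6)) tray [29.8 59.3]
collect_tray 0.62 (array([ 486. , -152.3]), array([173.4, 180.4]), 8.9)
rapid_tray 0.93 (array([470.9, 146. ]), array([196.1, 173.1]), 89.8)
cup_center 0.84 (array([ 519.7, -149.1]), array([51.9, 52.2]), 89.8)
capped_tube_center 0.7 (array([ 431.6, -154.3]), array([ 18.5, 106.8]), 7.9)
capped_tube_center 0.48 (array([ 522.9, -147. ]), array([50.1, 50.9]), 43.9)
plain_tube_center 0.35 (array([470.3, 147.6]), array([198. , 172.9]), 87.5)
cassette_center 0.46 (array([501.1, 103.6]), array([49.8, 49.8]), 89.8)
dropper_center 0.67 (array([ 428.6, -149.7]), array([ 14.3, 101.6]), 9.3)
dropper_center 0.46 (array([ 628.7, -323.8]), array([75.3, 67.4]), 10.7)
tape_center 0.76 (array([617.9, 335.2]), array([51.3, 49.9]), 1.6)
minute_timer_center 0.96 (array([ 635.4, -328.7]), array([72.7, 70.2]), 13.0)
```

```bash
python3 - <<'E'
from h import *
C=np.array([472.7,147.0]);th=np.radians(-2.8);A=np.array([[np.cos(th),-np.sin(th)],[np.sin(th),np.cos(th)]])
d=np.load('w10.npz'); c={k:d[k] for k in d}
ty=np.arange(-100,25,1.)
for x0,x1 in ((9,14),(50,55),(28,36)):
    W=np.array([[x,y] for x in np.arange(x0,x1+1) for y in ty])@A.T+C
    uv=pix(c,np.c_[W,np.full(len(W),8.)]/1000).astype(np.float32).reshape(-1,len(ty),2)
    g=cv2.cvtColor(cv2.remap(c['img'],uv[...,0],uv[...,1],cv2.INTER_LINEAR),cv2.COLOR_RGB2GRAY).mean(0).astype(int)
    print((x0,x1),'top',list(zip(ty[95:].astype(int),g[95:])),'bot',list(zip(ty[5:35].astype(int),g[5:35])))
E
```

```text
(9, 14) top [(np.int64(-5), np.int64(229)), (np.int64(-4), np.int64(226)), (np.int64(-3), np.int64(224)), (np.int64(-2), np.int64(229)), (np.int64(-1), np.int64(229)), (np.int64(0), np.int64(229)), (np.int64(1), np.int64(229)), (np.int64(2), np.int64(229)), (np.int64(3), np.int64(229)), (np.int64(4), np.int64(229)), (np.int64(5), np.int64(223)), (np.int64(6), np.int64(185)), (np.int64(7), np.int64(149)), (np.int64(8), np.int64(147)), (np.int64(9), np.int64(131)), (np.int64(10), np.int64(120)), (np.int64(11), np.int64(130)), (np.int64(12), np.int64(139)), (np.int64(13), np.int64(145)), (np.int64(14), np.int64(150)), (np.int64(15), np.int64(148)), (np.int64(16), np.int64(141)), (np.int64(17), np.int64(132)), (np.int64(18), np.int64(125)), (np.int64(19), np.int64(137)), (np.int64(20), np.int64(147)), (np.int64(21), np.int64(146)), (np.int64(22), np.int64(147)), (np.int64(23), np.int64(146)), (np.int64(24), np.int64(144))] bot [(np.int64(-95), np.int64(146)), (np.int64(-94), np.int64(137)), (np.int64(-93), np.int64(125)), (np.int64(-92), np.int64(113)), (np.int64(-91), np.int64(106)), (n
[... 3895 characters left out ...]
.int64(-87), np.int64(138)), (np.int64(-86), np.int64(138)), (np.int64(-85), np.int64(139)), (np.int64(-84), np.int64(139)), (np.int64(-83), np.int64(139)), (np.int64(-82), np.int64(139)), (np.int64(-81), np.int64(139)), (np.int64(-80), np.int64(139)), (np.int64(-79), np.int64(139)), (np.int64(-78), np.int64(139)), (np.int64(-77), np.int64(140)), (np.int64(-76), np.int64(140)), (np.int64(-75), np.int64(140)), (np.int64(-74), np.int64(140)), (np.int64(-73), np.int64(140)), (np.int64(-72), np.int64(158)), (np.int64(-71), np.int64(205)), (np.int64(-70), np.int64(237)), (np.int64(-69), np.int64(237)), (np.int64(-68), np.int64(237)), (np.int64(-67), np.int64(237)), (np.int64(-66), np.int64(236))]
```

Floor is visible on both sides of the cassette, about 2.5 mm and 8 mm, so it lies inside the ribs on the floor. All five things are in place and the arm is clear, so I'm handing in.

```bash
python3 -c "
from rig import job_done; print(job_done())"
```

```text
the job is handed in; nothing more can be done
None
```

I laid up both trays in the order asked and handed in at about 37 s: all five things are in their places and let go, and the timer and tape were not touched, though I checked the last placement, the plain tube, from camera measurements only.

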